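# Top up the pick cartons and press the label holder home behind the shelf lip

### The job

Bring the column of pick cartons on the low bar shelf up to three by setting the two cartons from the counter squarely on it, one at a time, without shifting it. Then take the label holder, push it foot down behind the shelf's front lip, centred in front of that column, until it is fully home on the bottom of the channel, and keep pressing it firmly down so that its tape takes: finish while still holding it pressed there, without letting go. Leave the jar, the bottle and the tumbler where they are.

Things in the scene. Friction and masses are not known exactly. Their poses are not given: they have to be found in the camera images.
- shelf: Low grey steel shelf fixed on the counter, 185 deep (its x) x 400 mm wide (its y). Origin on the counter, mid width; x points from the front lip to the back, y along the lip, z up. Deck top 35 mm above the counter, from x = -95 to +90 mm; side rims 18 mm, back stop 25 mm above the deck. An aluminium label channel, open at the top, runs along the whole front edge (see lip_top, channel_floor).
- lip_top (a point): Top edge of the channel's front lip, mid width, 61 mm above the counter (26 above the deck); axes as the shelf's. The lip fills shelf x = -95 to -92 mm, the channel's lower rear wall x = -74 to -71 mm (its top 49 mm above the counter). The gap between them is 18 mm, its middle at shelf x = -83 mm.
- channel_floor: Rigid aluminium strip, the bottom of the label channel, 18 x 396 x 2 mm, fixed to the shelf, axes as the shelf's. Origin at the centre of its underside (shelf x = -83 mm, 35 mm above the counter). Its upper face, where the label holder's foot comes to sit, is 37 mm above the counter.
- carton_base: The lowest carton of the column, loose on the shelf deck near one end of the shelf (the jar is near the other), long side along the shelf's x, its front end 33 mm behind the channel's rear wall: a closed cardboard carton of cocktail picks, 110 long (its x) x 60 wide (its y) x 34 mm high, about 0.16 kg, paper tape along the top. Origin at the centre of its underside, z up. 
- carton_a: One of the two cartons to add, on the counter in front of the shelf: a closed cardboard carton of cocktail picks, 110 long (its x) x 60 wide (its y) x 34 mm high, about 0.16 kg, paper tape along the top. Origin at the centre of its underside, z up. The two are alike; either may go first and either way round.
- carton_b: The other carton to add: a closed cardboard carton of cocktail picks, 110 long (its x) x 60 wide (its y) x 34 mm high, about 0.16 kg, paper tape along the top. Origin at the centre of its underside, z up. 
- label_holder: Black plastic label holder with a white card standing upright on the counter, 80 high, 70 mm wide (its y), about 70 g. Origin at the centre of its underside, z up. Foot bar 14 mm thick (its x), from 0 to 24 mm up, tape under it; 2 mm play on each side in the channel, no spring or catch: it slides down freely to the rigid bottom. The tape takes under a steady downward push of 5 N or more; 10 N is plenty.
- card_pocket (a point): Middle of the label holder's upright card pocket, 52 mm above the holder's origin, axes as the holder's: a stiff plate 8 mm thick (x), 70 mm wide (y), from 24 to 80 mm above the holder's underside, to be gripped across its thickness. Both faces are alike: the holder may go in either way round.
- pick_jar: Glass jar with a steel cap on the shelf, 56 mm in diameter, 85 mm high, origin under its centre. To be left alone.
- water_bottle: Glass bottle on the counter beside the shelf, 68 mm in diameter, 220 mm high, origin under its centre. To be left alone.
- tumbler: Glass tumbler on the counter beside the shelf, 72 mm in diameter, 85 mm high, origin under its centre. To be left alone.
There are look-alikes about, which are no part of the job. Leave any green or purple look-alike of the carton_a alone. Leave any blue look-alike of the carton_b alone.

How it is judged:
By the outcome, as a careful person would: the job done as asked, in the order asked, and still so for the second after the job is handed in, while the arm keeps its last pose, push and grip.
It also fails if it takes over 72 s, if anything falls off the work surface, if the arm or the gripper's body presses on something with over 40 N, if the wrist force passes 120 N, or if a joint passes its speed limit or range.

### The arm

A 7-joint arm with a two-finger parallel gripper is mounted at the origin on the work surface. World frame = base frame: x ahead of the robot, y to its left, z up, the work surface at z = 0. Lengths are in m, angles in rad, forces in N, time in s.
With the tool pointing down it reaches from about 0.35 to 0.9 m from the base axis. Payload 19.9 kg.
Tool frame: the origin (TCP) lies at the very end of the fingers, on their centre line; the grasp point (between the pads) lies 19 mm behind it; z points along the fingers, y is the direction in which the jaws open and shut (so a half turn about z gives the same grasp; the last joint's range is limited). The gripper opens to 94 mm and grips with 3 to 60 N. Pads are 16 mm wide; open, the fingers measure 119 mm over their backs; the gripper's body (75 mm by 177 mm) begins 78 mm behind the grasp point.
Start: joints at [1.093, 0.417, -0.01, 1.614, 0.005, 1.111, -0.053], TCP at [0.264, -0.567, 0.205] pointing down, gripper open.
Joint ranges: [-2.81, 2.81], [-0.39, 2.02], [-1.27, 1.25], [0.06, 2.57], [-1.19, 4.33], [0.19, 2], [-2.82, 2.82]. Speed limits (rad/s): [1.89, 1.89, 2.39, 2.39, 3.01, 3.01, 3.01].

### API

Orientations are given as a unit quaternion [x, y, z, w].
In Python, from workcell import robot gives the robot as it stands.
- The arm moves only by the tool jog_arm, never from a script. Its argument "commands" is a list of rows, each a list of 6 numbers: the shift along the tool's x, y, z in cm, then the turn, a rotation vector about the tool's x, y, z in rad. In form: [[tx, ty, tz, wx, wy, wz], ...]. A call has exactly 10 rows; each row is the pose to reach, as a shift and turn from the pose commanded when the call began, along the tool's axes at that moment; what a row does not reach only later rows make up. A row lasts 1/8 s, in which the tool goes at most 62.5 mm and 10.7 degrees, less where a joint would pass 70% of its speed; a pose out of reach is approached as far as the arm can. A call with a gripper value outside its range is refused whole. "hand" is the closure, from 0 (fully open) to 1 (shut), set as the call begins (left out, the last holds). The fingers move at their own pace and stop on an object; "squeeze" is the grip in N (left out, the last holds). Time passes only in rows, so rows that repeat a pose let the fingers close, or fill a call up. It gives the time, the measured TCP pose, the force and the opening at its end, in the units of the state.
- robot.observe(): the state, without advancing time (a new reading comes with each control period).
- robot.snapshot(name): name is "scene" or "top"; returns a dict with "image" (400x640x3 uint8, red, green, blue), "z_map" (400x640 float32, m along the optical axis (not along the pixel's ray), 0 where there is no reading), "vfov" (degrees; the focal length in pixels is half the picture's height over the tangent of half this angle, whatever the lens; pixels are square), "cx", "cy" (the principal point, pixels), "camera_from_world" (4x4, takes a point from world to camera coordinates). Camera axes: x right, y up, looking along -z (the intrinsics and any distortion apply to the point x, -y, -z); pixel columns grow to the right and rows downward; lengths in m; the calibration is good to about 2 mm. A picture is of the moment at which its call begins.
- robot.finish_job(): hands the job in, once; it reports no verdict.
The state is a dict: "time": time; "joint_positions": joint angles; "joint_velocities": joint speeds; "joint_efforts": joint torques, N m; "eef_pos": TCP position; "tcp_rot": TCP orientation; "ft_force": force on the tool from outside, world axes, zero at the start; "torque": the same for the moment, N m; "grip_width": finger opening in m.
Only numpy, scipy, OpenCV 4.12 (cv2) and the standard library are available. Lean on these libraries where they do the work, as an engineer would, in place of code of your own. Each camera call takes 0.05 s, during which the arm holds its last target.

## Working session

There is one attempt and no reset: what is moved stays moved. The work goes in short steps, Python scripts to look and compute and a tool call to move; the robot and the scene stay as the last step left them, time stands still between calls to the robot, and variables do not carry over. Pictures are saved under pics/ and viewed, and the job is handed in when it is done.

Besides the shell and the picture viewer there is one more tool, called as a command line: name --pt "numbers of a row" for each row, then --argument value for the rest. jog_arm: Moves the arm, as the interface text tells. Its arguments: {"type":"object","properties":{"commands":{"type":"array"},"hand":{"type":"number"},"squeeze":{"type":"number"}},"required":["commands"]}

```bash
ls -R . | head -30; mkdir -p pics; cat > h.py <<'E'
import numpy as np, cv2
from workcell import robot
def shot(n):
    s=robot.snapshot(n); np.savez(n+'.npz',**{k:np.array(v) for k,v in s.items()}); return s
def load(n): return dict(np.load(n+'.npz'))
E
python3 - <<'E'
from h import *
print(robot.observe())
for n in ('scene','top'):
    s=shot(n); cv2.imwrite(f'pics/{n}0.png',s['image'][:,:,::-1]); print({k:v for k,v in s.items() if k not in('image','z_map')}, (s['z_map']>0).mean())
E
```

```text
.:
pics

./pics:
{'time': 0.0, 'joint_positions': array([ 1.09350999,  0.41795234, -0.01028136,  1.61411314,  0.00473325,
        1.1106982 , -0.05299105]), 'joint_velocities': array([ 0.00180202, -0.00157915,  0.00113946,  0.00130641, -0.00142625,
        0.00033805,  0.00098168]), 'joint_efforts': array([-9.10739782e-04, -8.51248670e+01,  6.38062544e-01, -4.25999773e+01,
       -4.89043398e-02,  1.82454527e-02,  5.13092255e-05]), 'eef_pos': array([ 0.26365064, -0.56628912,  0.20486455]), 'tcp_rot': array([ 9.76353605e-01,  2.16178881e-01, -1.85067973e-04, -5.43857642e-04]), 'ft_force': array([-0.64138838, -0.17123683, -0.3824732 ]), 'torque': array([-0.00780719, -0.06115973, -0.0113801 ]), 'grip_width': 0.09380595189166131}
{'vfov': 57.15612870879348, 'cx': 324.84494743296824, 'cy': 203.01072116062718, 'camera_from_world': array([[-0.05286947,  0.99857613, -0.00710908,  0.01582021],
       [-0.61385888, -0.02688391,  0.78895788,  0.26833004],
       [ 0.78764338,  0.04607576,  0.61440616, -1.59931173],
       [ 0.        ,  0.        ,  0.        ,  1.        ]])} 0.9961484375
{'vfov': 57.54338545818395, 'cx': 323.06329984456085, 'cy': 198.28865865478085, 'camera_from_world': array([[-0.01236467, -0.99991168, -0.0048726 ,  0.02391515],
       [ 0.98389852, -0.01303528,  0.178252  , -0.51784241],
       [-0.17829978, -0.00259011,  0.9839728 , -1.16718569],
       [ 0.        ,  0.        ,  0.        ,  1.        ]])} 0.99598828125
```

View pics/scene0.png

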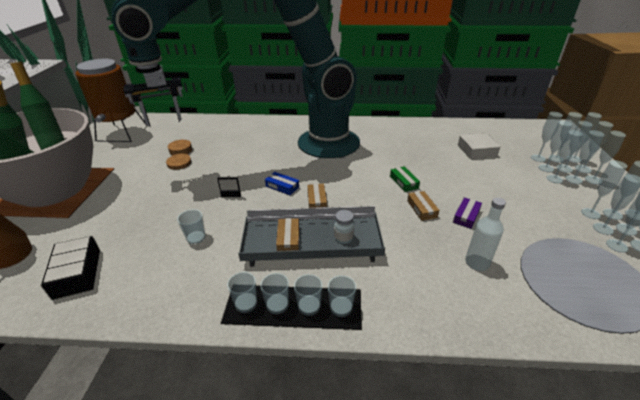

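View pics/top0.png

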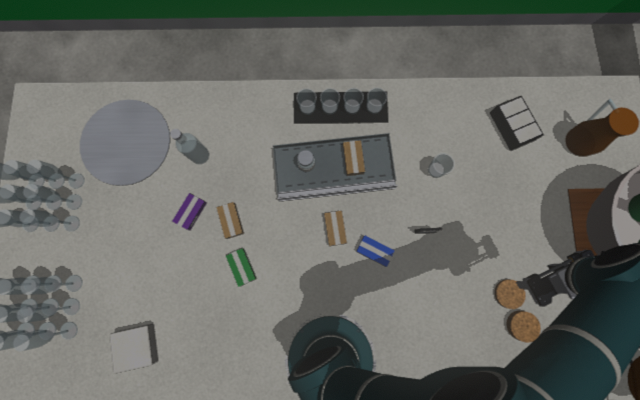

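The brown cartons are at top-view pixels (335,228) and (230,220), with the base carton at (354,157) on the shelf. The look-alikes are green (240,266), purple (189,211) and blue (374,250). The label holder is at (425,229), which matches the dark upright with a card at (229,186) in the scene view. Next I check the calibration and crop in close.

```bash
cat >> h.py <<'E'
def K(s):
    h=s['image'].shape[0]; f=h/2/np.tan(np.radians(float(s['vfov']))/2); return f,float(s['cx']),float(s['cy'])
def rays(s,uv):
    uv=np.atleast_2d(uv).astype(float); f,cx,cy=K(s)
    d=np.c_[(uv[:,0]-cx)/f,-(uv[:,1]-cy)/f,-np.ones(len(uv))]
    T=s['camera_from_world'];R=T[:3,:3]; return -R.T@T[:3,3], d@R
def onplane(s,uv,z):
    c,d=rays(s,uv); return c+d*((z-c[2])/d[:,2])[:,None]
def cloud(s):
    h,w=s['z_map'].shape; v,u=np.mgrid[:h,:w]
    c,d=rays(s,np.c_[u.ravel(),v.ravel()]); return (c+d*s['z_map'].reshape(-1,1)).reshape(h,w,3)
def project(s,P):
    P=np.atleast_2d(P); f,cx,cy=K(s); T=s['camera_from_world']; p=P@T[:3,:3].T+T[:3,3]
    return np.c_[cx+f*p[:,0]/-p[:,2], cy-f*p[:,1]/-p[:,2]]
E
python3 - <<'E'
from h import *
for n in('top','scene'):
    s=load(n);P=cloud(s)
    pts={'top':[(60,120),(100,250),(300,250),(200,300),(450,120),(560,90),(20,390),(450,250)],'scene':[(60,320),(120,220),(150,140),(330,350),(440,150),(520,330),(520,190),(220,165)]}[n]
    for u,v in pts: print(n,(u,v),P[v,u].round(4))
# brown/tan cartons in top
s=load('top');P=cloud(s)
hsv=cv2.cvtColor(s['image'],cv2.COLOR_RGB2HSV)
for u,v in [(335,228),(230,220),(354,157),(374,250),(425,229),(326,228),(345,160),(305,158)]: print((u,v),hsv[v,u],P[v,u].round(4))
def crop(n,x0,y0,x1,y1,k,name):
    im=load(n)['image'][y0:y1,x0:x1,::-1]; cv2.imwrite('pics/'+name,cv2.resize(im,None,fx=k,fy=k,interpolation=cv2.INTER_CUBIC))
crop('top',210,120,470,280,3,'c1.png'); crop('scene',180,150,440,270,3,'c2.png')
E
```

```text
top (60, 120) [0.8261 0.9638 0.0017]
top (100, 250) [0.3586 0.7736 0.0019]
top (300, 250) [0.3017 0.0141 1.2409]
top (200, 300) [0.1909 0.4273 0.0015]
top (450, 120) [ 0.806  -0.442   0.0016]
top (560, 90) [ 0.9155 -0.8503  0.0019]
top (20, 390) [-0.0785  0.9857  0.0012]
top (450, 250) [ 3.438e-01 -4.081e-01  3.000e-04]
scene (60, 320) [ 0.9275 -0.6159 -0.0024]
scene (120, 220) [ 0.552  -0.6552 -0.0031]
scene (150, 140) [ 0.0163 -0.7892 -0.0012]
scene (330, 350) [ 0.9736  0.0474 -0.0033]
scene (440, 150) [ 0.0498  0.4706 -0.0034]
scene (520, 330) [ 9.025e-01  4.930e-01 -9.000e-04]
scene (520, 190) [ 0.3264  0.6998 -0.0034]
scene (220, 165) [ 0.2032 -0.4231 -0.0046]
(335, 228) [ 26  13 142] [ 0.42   -0.0211  0.0306]
(230, 220) [ 20  11 144] [0.4507 0.3281 0.0359]
(354, 157) [ 25  11 141] [ 0.6524 -0.0877  0.0699]
(374, 250) [ 23  14 144] [ 0.3458 -0.1477  0.0334]
(425, 229) [ 0  0 46] [ 0.4082 -0.306   0.0813]
(326, 228) [ 17  73 105] [ 0.4238  0.0086 -0.0037]
(345, 160) [ 17 104  91] [ 0.6485 -0.0587  0.049 ]
(305, 158) [111  14 127] [0.6359 0.0731 0.1212]
```

```bash
echo
```

```text
(no output)
```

View pics/c1.png

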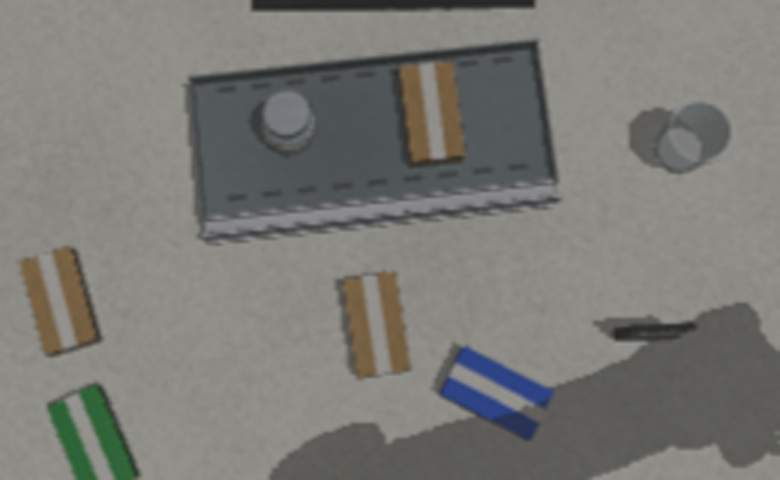

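View pics/c2.png

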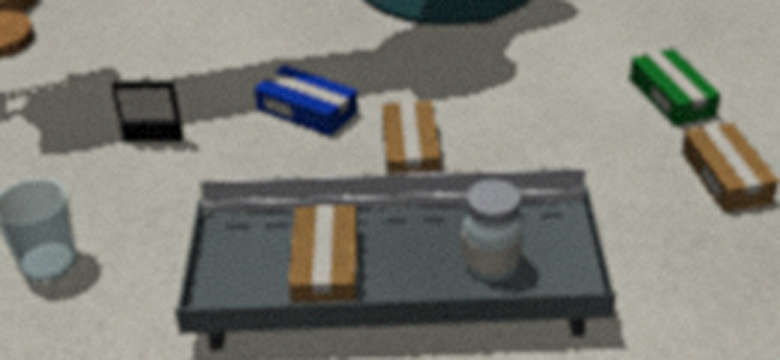

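The crops show brown cartons with white tape in both views at the expected places. The blue, green and purple ones are clearly separate, and the holder is the black plate with its card. Now I measure.

```bash
cat >> h.py <<'E'
def carton(s,u,v,ztop,h=0.034,r=26,dbg=True):
    """top-face centre+yaw from colour mask hull, ray-cast on top plane, hull bias (visible side) removed"""
    hsv=cv2.cvtColor(s['image'],cv2.COLOR_RGB2HSV); k=4
    x0,y0=int(u-r),int(v-r)
    c=cv2.resize(hsv[y0:y0+2*r,x0:x0+2*r],None,fx=k,fy=k,interpolation=cv2.INTER_LINEAR)
    m=cv2.inRange(c,(8,55,50),(28,255,255))
    m=cv2.morphologyEx(m,cv2.MORPH_CLOSE,np.ones((33,33),np.uint8))
    cs=cv2.findContours(m,cv2.RETR_EXTERNAL,cv2.CHAIN_APPROX_NONE)[0]
    c=max(cs,key=cv2.contourArea)[:,0,:].astype(float)
    uv=(c+0.5)/k-0.5+[x0,y0]
    P=onplane(s,uv,ztop)[:,:2]
    (cx,cy),(w,l),a=cv2.minAreaRect((P*1000).astype(np.float32))
    if w>l: w,l,a=l,w,a+90
    yaw=(a+90)%180   # direction of long side
    if yaw>90: yaw-=180
    C,_=rays(s,[[0,0]]); ctr=np.array([cx,cy])/1000
    shift=-(ctr-C[:2])*h/(C[2]-ztop+h)
    return ctr-shift/2, yaw, (w,l), shift
E
python3 - <<'E'
from h import *
s=load('top'); print('cam',rays(s,[[0,0]])[0])
for n,u,v,z in[('A',335,228,.034),('B',230,220,.034),('base',354,157,.069)]:
    print(n,*carton(s,u,v,z))
# tape line
hsv=cv2.cvtColor(s['image'],cv2.COLOR_RGB2HSV)
P=cloud(s)
# shelf front: edges by depth
for u in (285,310,335,360,385):
    print(u,[(v,round(P[v,u,2]*1000),s['image'][v,u].tolist()[1]) for v in range(176,206)])
s2=load('scene')
# depth-based top face pts from scene
Q=cloud(s2)
E
```

```text
cam [0.30169113 0.01413967 1.24090195]
A [ 0.42254893 -0.02113938] 7.952935695648193 (60.823463439941406, 111.049560546875) [-0.00326668  0.00095356]
B [0.45412149 0.33570371] 17.150033950805664 (62.841068267822266, 112.56658172607422) [-0.00412006 -0.0086916 ]
base [ 0.65722252 -0.08729094] 5.578420639038086 (62.43306350708008, 114.32427215576172) [-0.00988474  0.00282005]
285 [(176, 36, 89), (177, 38, 89), (178, 38, 89), (179, 33, 90), (180, 38, 89), (181, 35, 90), (182, 34, 90), (183, 39, 91), (184, 31, 90), (185, 40, 84), (186, 35, 84), (187, 34, 89), (188, 37, 92), (189, 32, 92), (190, 35, 91), (191, 40, 91), (192, 49, 110), (193, 37, 115), (194, 33, 134), (195, 42, 134), (196, 39, 131), (197, 64, 115), (198, 54, 68), (199, 38, 86), (200, 34, 127), (201, 1, 140), (202, 5, 142), (203, 0, 141), (204, 3, 138), (205, 0, 138)]
310 [(176, 35, 84), (177, 36, 84), (178, 34, 84), (179, 34, 84), (180, 37, 84), (181, 34, 84), (182, 37, 78), (183, 32, 66), (184, 38, 77), (185, 37, 85), (186, 36, 87), (187, 38, 86), (188, 33, 101), (189, 51, 125), (190, 41, 112), (191, 37, 137), (192, 34, 13
[... 903 characters left out ...]
 (191, 36, 70), (192, 34, 103), (193, -1, 135), (194, 1, 136), (195, 1, 136), (196, 0, 135), (197, 0, 135), (198, 1, 137), (199, -4, 135), (200, 1, 136), (201, 3, 135), (202, 1, 135), (203, -2, 136), (204, -1, 137), (205, -2, 139)]
385 [(176, 36, 80), (177, 35, 87), (178, 35, 88), (179, 37, 87), (180, 33, 96), (181, 46, 117), (182, 34, 111), (183, 40, 135), (184, 39, 135), (185, 38, 129), (186, 63, 108), (187, 57, 67), (188, 38, 89), (189, 34, 134), (190, -2, 132), (191, 0, 137), (192, 3, 134), (193, -3, 133), (194, -1, 137), (195, -3, 136), (196, 1, 136), (197, -1, 137), (198, 2, 136), (199, 1, 137), (200, -5, 138), (201, 0, 139), (202, 2, 139), (203, 2, 140), (204, 1, 139), (205, -1, 138)]
```

```bash
cat > sh.py <<'E'
from h import *
s=load('top'); P=cloud(s)
pts=[]
for u in range(276,394):
    v0=int(round(197-(u-285)*0.107))
    best=max(range(v0-5,v0+6),key=lambda v:P[v,u,2])
    if P[best,u,2]>.055: pts.append((u,best))
pts=np.array(pts,float)
W=onplane(s,pts,.061)[:,:2]
l=cv2.fitLine(W.astype(np.float32),cv2.DIST_HUBER,0,.001,.001).ravel(); print('lip ridge dir',l, 'ang of normal',np.degrees(np.arctan2(l[1],l[0])),len(W))
# depth>.02 blob of the shelf: outline
m=((P[:,:,2]>.022)&(P[:,:,2]<.2)).astype(np.uint8); 
m[:130]=0;m[206:]=0;m[:,:268]=0;m[:,400:]=0
c=max(cv2.findContours(m,cv2.RETR_EXTERNAL,cv2.CHAIN_APPROX_NONE)[0],key=cv2.contourArea)[:,0,:]
r=cv2.minAreaRect(c.astype(np.float32)); print('rect px',r,'\n',cv2.boxPoints(r))
gray=cv2.cvtColor(s['image'],cv2.COLOR_RGB2GRAY)
# left / right rim pixels at several rows
for v in range(145,196,7):
    us=np.where(m[v])[0]; print(v,us.min(),us.max(), onplane(s,[[us.min()-.5,v],[us.max()+.5,v]],.053)[:,:2].round(4).tolist())
E
python3 sh.py
python3 - <<'E'
from h import *
im=load('top')['image'][130:205,268:404,::-1]; cv2.imwrite('pics/c3.png',cv2.resize(im,None,fx=5.8,fy=5.8,interpolation=cv2.INTER_NEAREST))
im=load('scene')['image'][195:270,230:392,::-1]; cv2.imwrite('pics/c4.png',cv2.resize(im,None,fx=4.8,fy=4.8,interpolation=cv2.INTER_NEAREST))
E
```

```text
lip ridge dir [ 0.09733449 -0.9952517   0.53645825 -0.0199224 ] ang of normal -84.4143 116
rect px ((334.6696472167969, 166.7496795654297), (56.24949264526367, 120.06283569335938), 83.8844985961914) 
 [[271.98364 145.18033]
 [391.36322 132.38965]
 [397.35565 188.31903]
 [277.97607 201.10971]]
145 274 391 [[0.7037, 0.1838], [0.6981, -0.2178]]
152 274 392 [[0.6789, 0.1835], [0.6733, -0.22]]
159 275 393 [[0.6542, 0.1799], [0.6486, -0.2223]]
166 275 394 [[0.6297, 0.1796], [0.6242, -0.2245]]
173 276 395 [[0.6054, 0.176], [0.5999, -0.2267]]
180 276 396 [[0.5813, 0.1757], [0.5758, -0.2289]]
187 277 396 [[0.5573, 0.1721], [0.5519, -0.2277]]
194 278 343 [[0.5334, 0.1685], [0.5305, -0.0508]]
```

```bash
echo
```

```text
(no output)
```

View pics/c3.png

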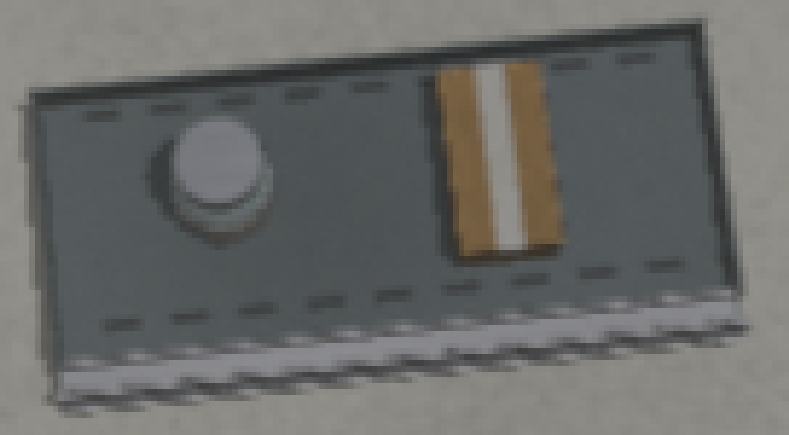

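View pics/c4.png

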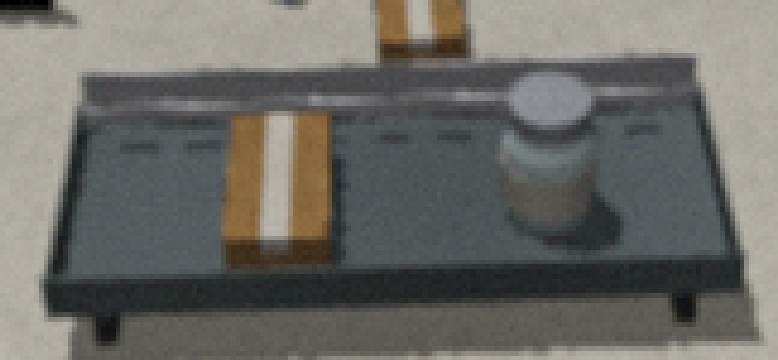

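```bash
cat >> h.py <<'E'
def tape(s,u,v,ztop,r=26,k=6):
    x0,y0=int(u-r),int(v-r)
    c=cv2.resize(s['image'][y0:y0+2*r,x0:x0+2*r],None,fx=k,fy=k,interpolation=cv2.INTER_CUBIC)
    hsv=cv2.cvtColor(c,cv2.COLOR_RGB2HSV)
    br=cv2.inRange(hsv,(8,50,84),(30,255,255))
    br=cv2.morphologyEx(br,cv2.MORPH_OPEN,np.ones((5,5),np.uint8))
    full=cv2.morphologyEx(br,cv2.MORPH_CLOSE,np.ones((49,49),np.uint8))
    con=max(cv2.findContours(full,cv2.RETR_EXTERNAL,cv2.CHAIN_APPROX_NONE)[0],key=cv2.contourArea)
    hull=np.zeros_like(br); cv2.fillPoly(hull,[cv2.convexHull(con)],255)
    tp=cv2.bitwise_and(hull,cv2.bitwise_not(cv2.inRange(hsv,(5,35,0),(35,255,255))))
    tp=cv2.morphologyEx(tp,cv2.MORPH_OPEN,np.ones((9,9),np.uint8))
    tc=max(cv2.findContours(tp,cv2.RETR_EXTERNAL,cv2.CHAIN_APPROX_NONE)[0],key=cv2.contourArea)
    tm=np.zeros_like(tp); cv2.fillPoly(tm,[tc],255)
    out=[]
    for m in (tm,hull):
        vv,uu=np.where(m>0); W=onplane(s,np.c_[(uu+.5)/k-.5+x0,(vv+.5)/k-.5+y0],ztop)[:,:2]
        mu,cov=W.mean(0),np.cov(W.T); w,V=np.linalg.eigh(cov); d=V[:,1]*np.sign(V[0,1])
        out.append((mu.round(4),np.degrees(np.arctan2(d[1],d[0])).round(2),(np.sqrt(12*w)*1000).round(1)))
    return out
E
python3 - <<'E'
from h import *
for cam,L in (('top',[('A',335,228,.034),('B',230,220,.034),('base',354,157,.069)]),('scene',[('A',317,195,.034),('B',423,205,.034),('base',288,233,.069)])):
    s=load(cam)
    for n,u,v,z in L: print(cam,n,*tape(s,u,v,z))
E
```

```text
top A (array([ 0.4204, -0.0216]), np.float64(7.75), array([ 14.5, 113.2])) (array([ 0.4206, -0.0206]), np.float64(7.83), array([ 61.5, 111.1]))
top B (array([0.4514, 0.333 ]), np.float64(17.04), array([ 14.4, 111.5])) (array([0.4521, 0.3323]), np.float64(16.68), array([ 61.8, 111. ]))
top base (array([ 0.6539, -0.0869]), np.float64(5.5), array([ 14.3, 111.3])) (array([ 0.6542, -0.0863]), np.float64(5.65), array([ 61.3, 110.4]))
scene A (array([ 0.4274, -0.0219]), np.float64(7.88), array([ 12.4, 116.9])) (array([ 0.4281, -0.0216]), np.float64(6.67), array([ 61.9, 115.8]))
scene B (array([0.4582, 0.3323]), np.float64(16.42), array([ 12.1, 117.1])) (array([0.4589, 0.3305]), np.float64(18.35), array([ 63.3, 116. ]))
scene base (array([ 0.661, -0.087]), np.float64(5.72), array([ 13. , 115.3])) (array([ 0.6603, -0.0868]), np.float64(6.29), array([ 62. , 114.4]))
```

```bash
python3 - <<'E'
from h import *
s=load('top');P=cloud(s)
v0,v1,u0,u1=218,242,402,452
m=P[v0:v1,u0:u1,2]
print('z rows'); 
for v in range(224,238): print(v,(P[v,408:446,2]*1000).round().astype(int).tolist())
for v in range(224,236): print(v,s['image'][v,408:446,1].tolist())
im=s['image'][v0-5:v1+5,u0-5:u1+5,::-1]; cv2.imwrite('pics/c5.png',cv2.resize(im,None,fx=12,fy=12,interpolation=cv2.INTER_NEAREST))
im=load('scene')['image'][165:205,205:255,::-1]; cv2.imwrite('pics/c6.png',cv2.resize(im,None,fx=12,fy=12,interpolation=cv2.INTER_NEAREST))
E
```

```text
z rows
224 [-4, 1, 0, -7, 3, 0, -2, 1, 2, 4, -4, 0, 5, -1, -2, -1, -1, 1, 6, -1, -1, -2, -2, -2, 0, -1, -3, 3, -2, 0, 0, -4, -4, -2, 0, -1, 3, -3]
225 [3, -1, 1, -1, -2, 3, 2, 0, -1, 0, 0, -2, 0, -1, -1, -1, 1, -2, -1, 1, 3, 0, -1, -1, -2, -1, 0, 2, 3, -2, 3, -8, -1, -1, -2, -2, 2, -4]
226 [3, 4, 1, 2, 0, -2, -2, -1, -2, 0, -1, -1, -4, 2, -3, -1, 1, 4, 3, -3, -1, 0, 3, 0, -4, 0, -3, -3, -2, 0, 1, 2, 1, 0, 1, 1, -4, 0]
227 [2, 4, 2, -3, -3, 0, -3, 0, 0, 1, 1, -1, -2, -1, -3, -4, -1, -1, -2, -4, -4, 2, 4, -2, 3, -1, -5, -2, 2, -2, -2, 1, 0, -2, 2, 1, -2, -4]
228 [2, -2, 1, 3, 7, 4, 0, 1, -4, 1, 0, 0, -3, -1, -4, -3, 81, 81, 79, 78, 78, 79, 76, 79, 78, 78, 77, 80, 80, 78, 82, 79, 81, 79, 3, -3, 1, 0]
229 [4, -1, -4, 1, -5, -3, -3, -4, 27, 24, 52, 65, 80, 83, 81, 81, 78, 81, 78, 76, 77, 79, 83, 81, 77, 82, 78, 79, 77, 77, 79, 82, 78, 78, -2, 2, -1, -2]
230 [2, -2, 2, -2, 2, 0, -1, 17, 28, 42, 57, 66, 78, 82, 77, 80, 79, 78, 77, 83, 79, 81, 78, 77, 82, 80, 81, 80, 67, 78, 71, 72, 69, 4, -2, -2, -2, 2]
231 [1, -1, 0, 2, -1, 1, -4, 11, 31, 39, 53, 67, 62, 65, 68, 65, 62, 57, 54, 55, 54, 51,
[... 2229 characters left out ...]
, 91, 93, 92, 92, 90, 91]
232 [139, 140, 141, 137, 124, 102, 78, 46, 44, 46, 49, 53, 55, 58, 57, 58, 59, 56, 55, 56, 54, 53, 56, 55, 55, 54, 57, 62, 72, 86, 91, 91, 91, 91, 91, 92, 92, 92]
233 [140, 142, 141, 139, 137, 136, 117, 86, 84, 84, 83, 84, 87, 88, 87, 88, 88, 79, 69, 67, 68, 71, 77, 76, 76, 78, 85, 91, 92, 92, 93, 91, 90, 90, 90, 91, 91, 93]
234 [140, 141, 141, 139, 138, 138, 140, 142, 143, 142, 140, 140, 142, 143, 141, 137, 131, 116, 93, 89, 90, 91, 92, 91, 91, 92, 92, 93, 92, 92, 92, 91, 90, 89, 91, 91, 92, 92]
235 [138, 139, 140, 141, 139, 140, 142, 145, 144, 142, 143, 143, 144, 144, 137, 118, 99, 95, 91, 90, 92, 94, 94, 94, 94, 93, 93, 92, 92, 91, 92, 92, 91, 91, 92, 93, 93, 92]
```

```bash
echo
```

```text
(no output)
```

View pics/c5.png

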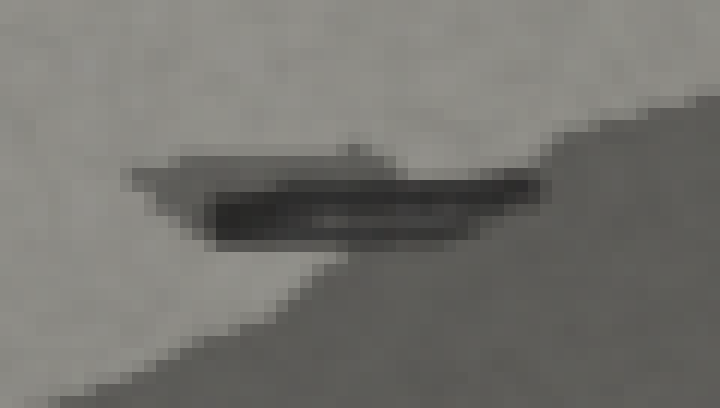

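View pics/c6.png

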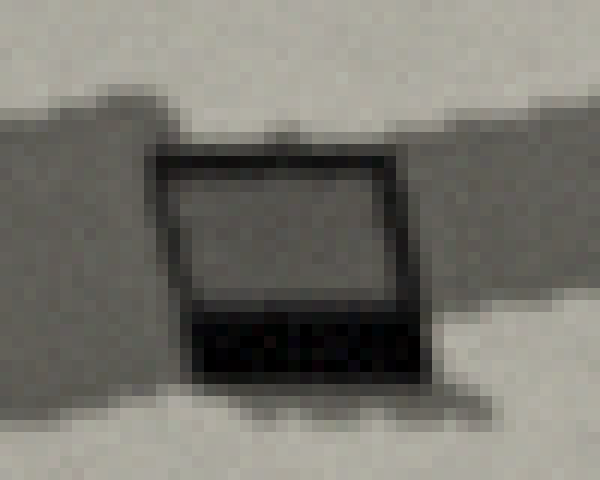

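```bash
cat >> h.py <<'E'
from scipy.spatial.transform import Rotation as Rn
def goto(p,yaw_deg,start=None):
    """shift (cm, tool axes) and rotvec to TCP position p, tool straight down with tool x at yaw_deg (world)"""
    o=robot.observe() if start is None else start; R=Rn.from_quat(o['tcp_rot'])
    y=np.radians(yaw_deg); T=Rn.from_matrix(np.c_[[np.cos(y),np.sin(y),0],[np.sin(y),-np.cos(y),0],[0,0,-1]])
    d=R.inv().apply(np.array(p)-o['eef_pos'])*100; w=(R.inv()*T).as_rotvec()
    print('goto',p,yaw_deg,'->',d.round(2),w.round(4)); return d,w
def st():
    o=robot.observe(); x=Rn.from_quat(o['tcp_rot']).as_matrix()
    print('t %.2f'%o['time'],'p',o['eef_pos'].round(4),'yaw %.2f'%np.degrees(np.arctan2(x[1,0],x[0,0])),'z',x[:,2].round(4),'F',o['ft_force'].round(2),'w %.4f'%o['grip_width'],'q',o['joint_positions'].round(2))
E
python3 - <<'E'
from h import *
st(); goto([.4205,-.0212,.15],7.8); goto([.4205,-.0212,.012],7.8)
E
```

```text
t 0.10 p [ 0.2637 -0.5663  0.2049] yaw 24.97 z [-5.e-04  1.e-03 -1.e+00] F [ 0.64 -1.05 -0.57] w 0.0941 q [ 1.09  0.42 -0.01  1.61  0.    1.11 -0.05]
goto [0.4205, -0.0212, 0.15] 7.8 -> [ 37.23 -42.79   5.53] [-1.100e-03  2.000e-04  2.997e-01]
goto [0.4205, -0.0212, 0.012] 7.8 -> [ 37.23 -42.77  19.33] [-1.100e-03  2.000e-04  2.997e-01]
```

jog_arm --pt "3 -3.5 0.5 0 0 0.03" --pt "8 -9 1 0 0 0.06" --pt "12 -14 2 0 0 0.1" --pt "16 -18.5 2.5 0 0 0.15" --pt "20 -23 3 0 0 0.2" --pt "24 -27.5 3.5 0 0 0.25" --pt "28 -32 4 0 0 0.3" --pt "32 -36.5 4.5 0 0 0.3" --pt "35.5 -41 5 0 0 0.3" --pt "37.23 -42.79 5.5 0 0 0.3" --hand 0.15 --squeeze 25

```text
time: 1.35
eef_pos: [0.4209, -0.0184, 0.1503]
tcp_rot: [0.998, 0.07, 0.0, -0.0]
ft_force: [-0.1, -2.0, -0.9]
grip_width: 0.0798
```

```bash
python3 - <<'E'
from h import *
st(); goto([.4205,-.0212,.007],7.8)
s=shot('top'); cv2.imwrite('pics/t1.png',s['image'][:,:,::-1])
E
```

```text
t 1.35 p [ 0.4209 -0.0184  0.1503] yaw 7.98 z [ 1.e-04  4.e-04 -1.e+00] F [-0.1  -1.96 -0.94] w 0.0798 q [ 0.34  0.14 -0.39  2.14  0.07  0.87 -1.53]
goto [0.4205, -0.0212, 0.007] 7.8 -> [-0.08  0.28 14.33] [-0.0004 -0.0002  0.0032]
```

View pics/t1.png

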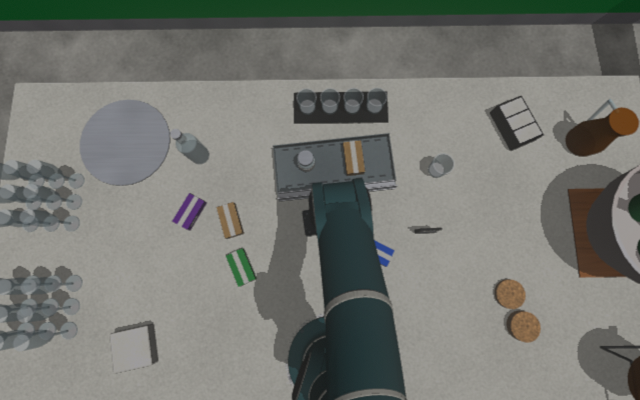

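The carton is hidden under the arm, and everything else is unmoved. The measured TCP only lags the command, so I go straight down.

jog_arm --pt "0 0 2 0 0 0" --pt "0 0 5 0 0 0" --pt "0 0 8 0 0 0" --pt "0 0 11 0 0 0" --pt "0 0 13 0 0 0" --pt "0 0 14 0 0 0" --pt "0 0 14.3 0 0 0" --pt "0 0 14.3 0 0 0" --pt "0 0 14.3 0 0 0" --pt "0 0 14.3 0 0 0"

```text
time: 2.65
eef_pos: [0.4209, -0.0215, 0.0078]
tcp_rot: [0.998, 0.068, 0.0, 0.0]
ft_force: [0.0, -0.0, -0.3]
grip_width: 0.0798
```

```bash
python3 - <<'E'
from h import *
st(); goto([.4205,-.0212,.007],7.8)
s=load('top')
# holder: dark pixels, depth
P=cloud(s)
for v in range(226,236): print(v,(P[v,404:446,2]*1000).round().astype(int).tolist())
s=shot('scene'); cv2.imwrite('pics/s1.png',cv2.resize(s['image'][130:270,160:420,::-1],None,fx=3,fy=3))
E
```

```text
t 2.65 p [ 0.4209 -0.0215  0.0078] yaw 7.78 z [ 7.e-04 -1.e-04 -1.e+00] F [ 0.03 -0.01 -0.29] w 0.0798 q [ 0.26  0.41 -0.32  2.23  0.25  0.53 -1.69]
goto [0.4205, -0.0212, 0.007] 7.8 -> [-0.04 -0.04  0.08] [ 0.0002 -0.0006 -0.0003]
226 [1, 4, -1, -2, -4, 2, -1, 0, 3, -2, 2, -3, -1, -1, 0, -4, -5, 2, -2, 1, 1, -1, -1, 3, 3, 1, 0, -1, -1, -1, 4, 0, -4, -4, 2, 3, 0, -2, -2, 1, 2, -2]
227 [0, -2, 1, 0, -1, -2, -4, -2, -3, -4, 0, 4, -1, 1, 1, 3, -2, -5, 0, -1, 0, -2, 2, -1, 0, 4, -1, -1, -5, -6, -2, -2, 0, -6, 3, -3, -6, -1, 0, 4, 3, -3]
228 [4, 0, 0, 2, 2, 1, 2, -2, 0, 0, 0, -3, -1, 1, 2, 0, -4, 1, -1, -3, 75, 80, 78, 78, 82, 79, 82, 81, 82, 82, 81, 81, 77, 81, 83, 78, 79, 83, -5, -1, -2, 0]
229 [3, -5, 0, -1, -3, -4, -1, -4, 1, -2, 0, 3, 27, 22, 54, 67, 77, 78, 82, 85, 81, 82, 83, 78, 79, 76, 79, 79, 78, 83, 81, 80, 83, 80, 82, 79, 80, 78, 1, -5, 0, -1]
230 [-4, 1, 5, 0, 2, 3, 1, 1, -1, 0, 3, 19, 27, 41, 57, 70, 80, 83, 79, 80, 77, 78, 77, 80, 83, 79, 81, 84, 76, 76, 78, 76, 72, 72, 76, 71, 69, 0, 5, -2, 1, 4]
231 [-4, -2, 1241, 0, -6, 1, 3, 0, 0, 6, -3, 11, 26, 38, 52, 65, 68, 67, 68, 61, 60, 60, 58, 53, 55, 55, 55, 48, 45, 42, 44, 40, 40, 29, -1, 2, 0, -1, -2, -4, -6, 1]
232 [3, -3, -4, -3, -2, 6, 1, -3, -4, -6, 0, 13, 23, 34, 31, 34, 29, 33, 28, 25, 24, 22, 28, 22, 25, 22, 25, 25, 26, 26, 22, 24, 25, 2, 0, 3, 0, 0, 0, 1, 1, -5]
233 [-2, -1, 4, 1, -4, 3, 5, -2, 2, 0, -1, 13, 22, 22, 21, 21, 16, 15, 17, 15, 7, 8, 8, -1, 2, -3, -5, -1, 6, -3, -1, 0, 0, 2, -3, 1, -4, 0, -1, -1, -1, 3]
234 [0, 1, 1, 4, -2, -4, -1, 1, 0, 0, 0, 0, -2, 6, 2, 0, -2, 0, 2, 0, 0, 2, -2, 1, 1, -1, 6, 0, 0, -1, -2, 2, 0, -1, 4, 5, 0, 0, 0, -1, -5, 5]
235 [1, 2, -2, 0, -2, -1, 0, -1, 0, 4, 0, -1, 2, -5, -2, 0, -5, -2, 0, 1, 2, 0, 0, -4, 0, -1, 2, 1, 1, 0, 2, 3, 2, 5, -2, 0, -1, -1, 2, 2, 1, 6]
```

View pics/s1.png

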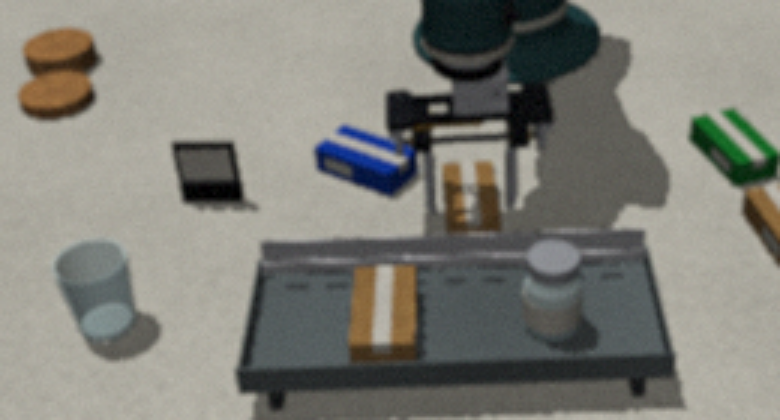

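The fingers straddle carton A and clear the blue one. I close and lift.

jog_arm --pt "0 0 0 0 0 0" --pt "0 0 0 0 0 0" --pt "0 0 0 0 0 0" --pt "0 0 0 0 0 0" --pt "0 0 -1 0 0 0" --pt "0 0 -4 0 0 0" --pt "0 0 -8 0 0 0" --pt "0 0 -12 0 0 0" --pt "0 0 -14 0 0 0" --pt "0 0 -14 0 0 0" --hand 1 --squeeze 20

```text
time: 3.95
eef_pos: [0.4213, -0.0216, 0.1488]
tcp_rot: [0.998, 0.068, 0.001, 0.0]
ft_force: [-0.4, -0.2, -2.7]
grip_width: 0.0597
```

```bash
python3 - <<'E'
from h import *
st(); goto([.654,-.0868,.147],5.55); goto([.654,-.0868,.09],5.55)
E
```

```text
t 3.95 p [ 0.4213 -0.0216  0.1488] yaw 7.77 z [ 2.7e-03 -5.0e-04 -1.0e+00] F [-0.38 -0.23 -2.67] w 0.0597 q [ 0.36  0.14 -0.41  2.14  0.08  0.87 -1.53]
goto [0.654, -0.0868, 0.147] 5.55 -> [22.17  9.61  0.25] [ 0.0008 -0.0026  0.0388]
goto [0.654, -0.0868, 0.09] 5.55 -> [22.16  9.6   5.95] [ 0.0008 -0.0026  0.0388]
```

jog_arm --pt "2 1 0 0 0 0" --pt "5 2.2 0 0 0 0.01" --pt "9 4 0 0 0 0.02" --pt "13 5.6 0 0 0 0.03" --pt "17 7.4 0 0 0 0.039" --pt "20 8.7 0 0 0 0.039" --pt "21.7 9.4 0 0 0 0.039" --pt "22.2 9.6 0 0 0 0.039" --pt "22.2 9.6 1 0 0 0.039" --pt "22.2 9.6 2 0 0 0.039"

```text
time: 5.2
eef_pos: [0.6528, -0.0863, 0.1264]
tcp_rot: [0.999, 0.049, -0.0, -0.0]
ft_force: [0.3, -0.6, -1.5]
grip_width: 0.0597
```

```bash
python3 - <<'E'
from h import *
st(); goto([.654,-.0868,.0765],5.55)
for n in('scene','top'):
    s=shot(n); im=s['image'][120:280,200:400,::-1] if n=='scene' else s['image'][110:230,240:440,::-1]
    cv2.imwrite(f'pics/{n}2.png',cv2.resize(im,None,fx=3.8,fy=3.8,interpolation=cv2.INTER_CUBIC))
E
```

```text
t 5.20 p [ 0.6528 -0.0863  0.1264] yaw 5.56 z [-9.e-04  1.e-04 -1.e+00] F [ 0.33 -0.55 -1.55] w 0.0597 q [ 0.31  0.58 -0.32  1.58  0.2   1.02 -1.54]
goto [0.654, -0.0868, 0.0765] 5.55 -> [0.12 0.06 4.99] [-0.0002  0.0009  0.0002]
```

View pics/scene2.png

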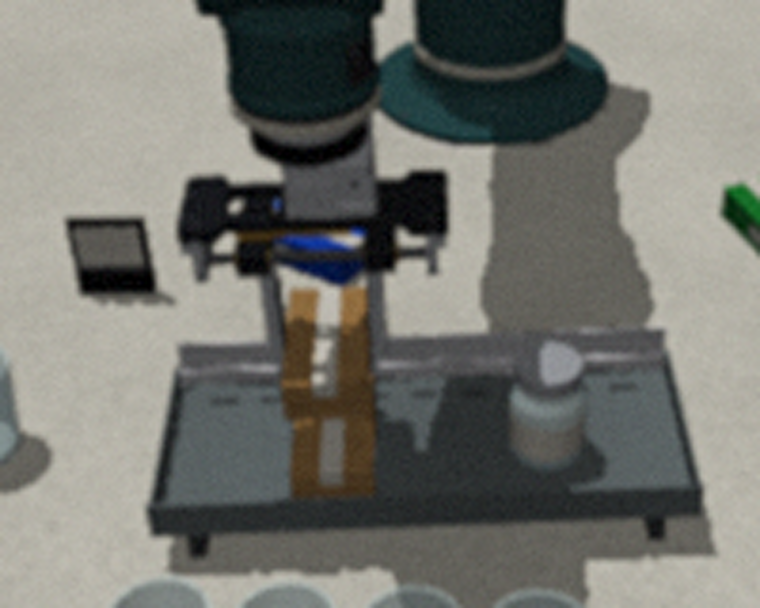

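View pics/top2.png

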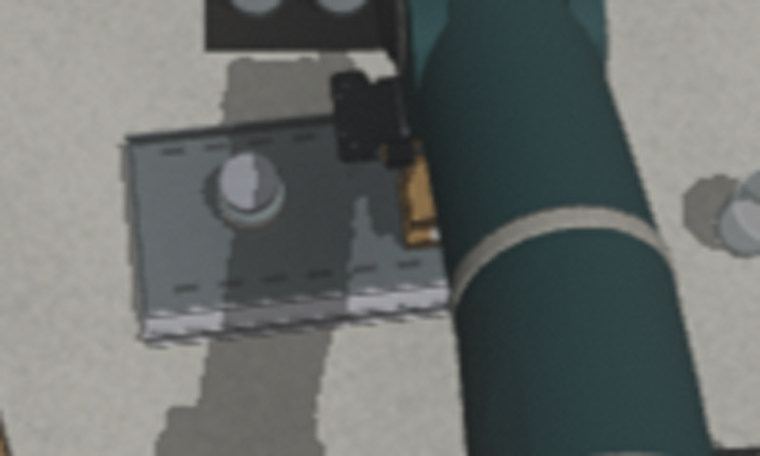

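Carton A hangs over the base and is aligned in the scene view. I lower it.

jog_arm --pt "0.1 0 1.5 0 0 0" --pt "0.1 0 3 0 0 0" --pt "0.1 0 4 0 0 0" --pt "0.1 0 4.4 0 0 0" --pt "0.1 0 4.6 0 0 0" --pt "0.1 0 4.7 0 0 0" --pt "0.1 0 4.8 0 0 0" --pt "0.1 0 4.9 0 0 0" --pt "0.1 0 4.9 0 0 0" --pt "0.1 0 4.9 0 0 0"

```text
time: 6.55
eef_pos: [0.6547, -0.0865, 0.0785]
tcp_rot: [0.999, 0.048, 0.0, 0.0]
ft_force: [-0.3, -0.6, -2.1]
grip_width: 0.0598
```

```bash
python3 - <<'E'
from h import *
st(); goto([.654,-.0868,.0765],5.55)
E
```

```text
t 6.55 p [ 0.6547 -0.0865  0.0785] yaw 5.55 z [ 1.e-04  0.e+00 -1.e+00] F [-0.35 -0.59 -2.07] w 0.0598 q [ 0.3   0.63 -0.31  1.61  0.23  0.94 -1.56]
goto [0.654, -0.0868, 0.0765] 5.55 -> [-0.07  0.03  0.2 ] [ 0.     -0.0001 -0.0001]
```

jog_arm --pt "-0.03 0.03 0.05 0 0 0" --pt "-0.03 0.03 0.1 0 0 0" --pt "-0.03 0.03 0.14 0 0 0" --pt "-0.03 0.03 0.17 0 0 0" --pt "-0.03 0.03 0.2 0 0 0" --pt "-0.03 0.03 0.2 0 0 0" --pt "-0.03 0.03 0.2 0 0 0" --pt "-0.03 0.03 0.2 0 0 0" --pt "-0.03 0.03 0.2 0 0 0" --pt "-0.03 0.03 0.2 0 0 0"

```text
time: 7.8
eef_pos: [0.6544, -0.0868, 0.0765]
tcp_rot: [0.999, 0.048, 0.0, -0.0]
ft_force: [-4.2, 0.1, 5.0]
grip_width: 0.0598
```

```bash
python3 - <<'E'
from h import *
st()
E
```

```text
t 7.80 p [ 0.6544 -0.0868  0.0765] yaw 5.55 z [ 0.e+00  1.e-04 -1.e+00] F [-4.18  0.15  4.96] w 0.0598 q [ 0.3   0.63 -0.31  1.61  0.23  0.93 -1.56]
```

It's seated, with contact felt. I release and rise.

jog_arm --pt "0 0 -0.05 0 0 0" --pt "0 0 -0.05 0 0 0" --pt "0 0 -0.05 0 0 0" --pt "0 0 -0.05 0 0 0" --pt "0 0 -1 0 0 0" --pt "0 0 -3 0 0 0" --pt "0 0 -6 0 0 0" --pt "0 0 -9 0 0 0" --pt "0 0 -10 0 0 0" --pt "0 0 -10 0 0 0" --hand 0.15

```text
time: 9.05
eef_pos: [0.6546, -0.0869, 0.1773]
tcp_rot: [0.999, 0.048, 0.001, 0.0]
ft_force: [0.8, 1.0, -0.2]
grip_width: 0.0802
```

```bash
python3 - <<'E'
from h import *
st(); goto([.4518,.3327,.16],16.9); goto([.4518,.3327,.007],16.9)
E
```

```text
t 9.05 p [ 0.6546 -0.0869  0.1773] yaw 5.54 z [ 1.2e-03 -2.0e-04 -1.0e+00] F [ 0.78  0.98 -0.18] w 0.0802 q [ 0.32  0.53 -0.33  1.54  0.19  1.11 -1.53]
goto [0.4518, 0.3327, 0.16] 16.9 -> [-16.14 -43.72   1.69] [ 0.0005 -0.0011 -0.1982]
goto [0.4518, 0.3327, 0.007] 16.9 -> [-16.15 -43.72  16.99] [ 0.0005 -0.0011 -0.1982]
```

jog_arm --pt "-1.5 -4 0 0 0 0" --pt "-3.5 -9.5 0 0 0 -0.03" --pt "-5.7 -15.5 0 0 0 -0.06" --pt "-7.9 -21.5 0 0 0 -0.1" --pt "-10 -27.5 0.3 0 0 -0.14" --pt "-12.3 -33.5 0.6 0 0 -0.17" --pt "-14.3 -39 1 0 0 -0.198" --pt "-15.7 -42.5 1.4 0 0 -0.198" --pt "-16.15 -43.7 1.7 0 0 -0.198" --pt "-16.15 -43.7 1.7 0 0 -0.198"

```text
time: 10.3
eef_pos: [0.451, 0.3324, 0.1587]
tcp_rot: [0.989, 0.147, -0.001, 0.0]
ft_force: [0.9, -0.1, 0.7]
grip_width: 0.08
```

```bash
python3 - <<'E'
from h import *
st(); goto([.4518,.3327,.007],16.9)
s=shot('top'); print(tape(s,354-1,158,.103)); cv2.imwrite('pics/t3.png',cv2.resize(s['image'][110:280,180:450,::-1],None,fx=2.9,fy=2.9,interpolation=cv2.INTER_CUBIC))
E
```

```text
t 10.30 p [0.451  0.3324 0.1587] yaw 16.93 z [-1.3e-03 -7.0e-04 -1.0e+00] F [ 0.91 -0.05  0.66] w 0.0800 q [-0.26  0.4  -0.53  1.81  0.24  1.   -2.17]
goto [0.4518, 0.3327, 0.007] 16.9 -> [ 1.100e-01 -1.000e-02  1.517e+01] [0.0003 0.0014 0.0006]
[(array([ 0.6535, -0.0862]), np.float64(5.55), array([ 14.4, 112.1])), (array([ 0.6539, -0.0854]), np.float64(5.43), array([ 62. , 111.1]))]
```

View pics/t3.png

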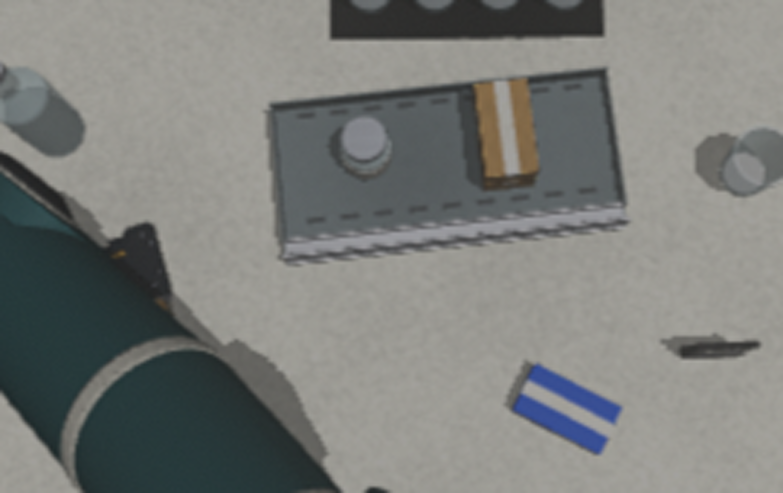

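Carton A now shows at (0.6535, −0.0862), 5.55°, against the base at (0.6539, −0.0869), so it is square. I go down on B.

jog_arm --pt "0 0 2 0 0 0" --pt "0 0 5 0 0 0" --pt "0 0 8 0 0 0" --pt "0 0 11 0 0 0" --pt "0 0 13.5 0 0 0" --pt "0 0 14.7 0 0 0" --pt "0 0 15.1 0 0 0" --pt "0 0 15.1 0 0 0" --pt "0 0 15.1 0 0 0" --pt "0 0 15.1 0 0 0"

```text
time: 11.6
eef_pos: [0.4516, 0.3327, 0.009]
tcp_rot: [0.989, 0.147, 0.0, -0.0]
ft_force: [0.1, 0.5, 0.3]
grip_width: 0.08
```

```bash
python3 - <<'E'
from h import *
st(); goto([.4518,.3327,.007],16.9)
s=shot('scene'); cv2.imwrite('pics/s3.png',cv2.resize(s['image'][120:270,350:530,::-1],None,fx=4,fy=4))
E
```

```text
t 11.60 p [0.4516 0.3327 0.009 ] yaw 16.89 z [ 7.e-04  4.e-04 -1.e+00] F [0.05 0.54 0.25] w 0.0800 q [-0.34  0.61 -0.44  1.9   0.38  0.72 -2.28]
goto [0.4518, 0.3327, 0.007] 16.9 -> [0.01 0.01 0.2 ] [-0.0002 -0.0008 -0.0002]
```

View pics/s3.png

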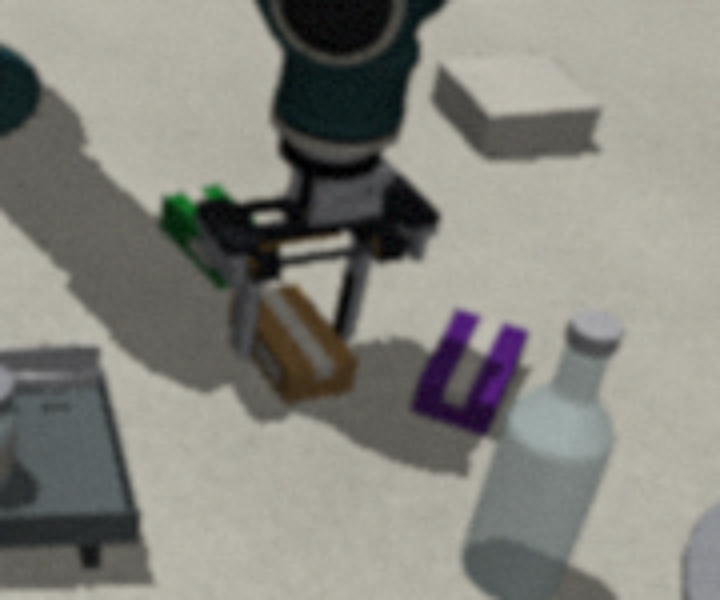

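The fingers straddle brown carton B and touch nothing else. I go 2 mm lower while closing, then lift.

jog_arm --pt "0 0 0.15 0 0 0" --pt "0 0 0.15 0 0 0" --pt "0 0 0.15 0 0 0" --pt "0 0 0.15 0 0 0" --pt "0 0 -0.5 0 0 0" --pt "0 0 -4 0 0 0" --pt "0 0 -9 0 0 0" --pt "0 0 -14 0 0 0" --pt "0 0 -17 0 0 0" --pt "0 0 -17.5 0 0 0" --hand 1 --squeeze 20

```text
time: 12.9
eef_pos: [0.452, 0.333, 0.1856]
tcp_rot: [0.989, 0.147, 0.002, -0.001]
ft_force: [-0.0, -0.1, -2.7]
grip_width: 0.0601
```

```bash
python3 - <<'E'
from h import *
st(); goto([.654,-.0867,.17],5.55)
E
```

```text
t 12.90 p [0.452  0.333  0.1856] yaw 16.89 z [ 0.0028  0.0016 -1.    ] F [-0.   -0.09 -2.66] w 0.0601 q [-0.25  0.37 -0.55  1.78  0.22  1.05 -2.16]
goto [0.654, -0.0867, 0.17] 5.55 -> [ 7.13 46.03  1.55] [-0.001  -0.0031  0.1978]
```

jog_arm --pt "0.5 3 0 0 0 0" --pt "1.2 8 0 0 0 0.03" --pt "2.1 13.5 0 0 0 0.06" --pt "3 19.5 0 0 0 0.1" --pt "4 25.5 0 0 0 0.14" --pt "4.9 31.5 0.2 0 0 0.17" --pt "5.8 37.5 0.5 0 0 0.198" --pt "6.6 42.5 1 0 0 0.198" --pt "7.1 45.4 1.4 0 0 0.198" --pt "7.15 46 1.6 0 0 0.198"

```text
time: 14.15
eef_pos: [0.653, -0.0889, 0.1654]
tcp_rot: [0.999, 0.047, -0.001, -0.0]
ft_force: [0.6, 0.6, -2.3]
grip_width: 0.0597
```

jog_arm --pt "0 0 0.3 0 0 0" --pt "0 0 1 0 0 0" --pt "0 0 2 0 0 0" --pt "0 0 2.5 0 0 0" --pt "0 0 3 0 0 0" --pt "0 0 3.5 0 0 0" --pt "0 0 4 0 0 0" --pt "0 0 4 0 0 0" --pt "0 0 4 0 0 0" --pt "0 0 4 0 0 0"

```text
time: 15.4
eef_pos: [0.6536, -0.0868, 0.1276]
tcp_rot: [0.999, 0.048, 0.0, 0.0]
ft_force: [-0.3, -0.6, -2.2]
grip_width: 0.0599
```

```bash
python3 - <<'E'
from h import *
st(); goto([.6541,-.0867,.1115],5.55)
s=shot('scene'); cv2.imwrite('pics/s4.png',cv2.resize(s['image'][130:270,220:400,::-1],None,fx=4,fy=4))
E
```

```text
t 15.40 p [ 0.6536 -0.0868  0.1276] yaw 5.55 z [ 3.e-04  0.e+00 -1.e+00] F [-0.34 -0.58 -2.22] w 0.0599 q [ 0.31  0.57 -0.32  1.58  0.2   1.02 -1.54]
goto [0.6541, -0.0867, 0.1115] 5.55 -> [ 0.05 -0.01  1.61] [ 0.     -0.0003 -0.0001]
```

View pics/s4.png

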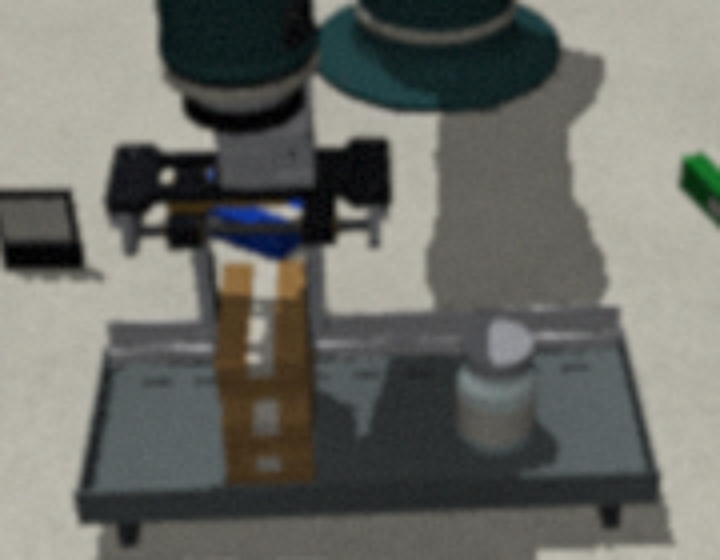

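B hangs straight over the column. I lower it gently.

jog_arm --pt "0.05 0 0.6 0 0 0" --pt "0.05 0 1.1 0 0 0" --pt "0.05 0 1.3 0 0 0" --pt "0.05 0 1.4 0 0 0" --pt "0.05 0 1.5 0 0 0" --pt "0.05 0 1.58 0 0 0" --pt "0.05 0 1.64 0 0 0" --pt "0.05 0 1.7 0 0 0" --pt "0.05 0 1.7 0 0 0" --pt "0.05 0 1.7 0 0 0"

```text
time: 16.7
eef_pos: [0.654, -0.0867, 0.1105]
tcp_rot: [0.999, 0.048, 0.0, -0.0]
ft_force: [0.5, 0.5, -1.3]
grip_width: 0.0596
```

```bash
python3 - <<'E'
from h import *
st()
E
```

```text
t 16.70 p [ 0.654  -0.0867  0.1105] yaw 5.55 z [ 0.e+00  1.e-04 -1.e+00] F [ 0.49  0.45 -1.31] w 0.0596 q [ 0.31  0.59 -0.32  1.59  0.21  0.99 -1.55]
```

jog_arm --pt "0 0 0.04 0 0 0" --pt "0 0 0.07 0 0 0" --pt "0 0 0.1 0 0 0" --pt "0 0 0.1 0 0 0" --pt "0 0 0.1 0 0 0" --pt "0 0 0.1 0 0 0" --pt "0 0 0.1 0 0 0" --pt "0 0 0.1 0 0 0" --pt "0 0 0.1 0 0 0" --pt "0 0 0.1 0 0 0"

```text
time: 17.95
eef_pos: [0.654, -0.0868, 0.1099]
tcp_rot: [0.999, 0.048, 0.0, 0.0]
ft_force: [-3.4, -0.3, 6.1]
grip_width: 0.0601
```

```bash
python3 - <<'E'
from h import *
st()
E
```

```text
t 17.95 p [ 0.654  -0.0868  0.1099] yaw 5.55 z [ 2.e-04 -1.e-04 -1.e+00] F [-3.35 -0.26  6.08] w 0.0601 q [ 0.31  0.59 -0.32  1.59  0.21  0.99 -1.55]
```

It's seated. I release and rise.

jog_arm --pt "0 0 -0.05 0 0 0" --pt "0 0 -0.05 0 0 0" --pt "0 0 -0.05 0 0 0" --pt "0 0 -0.05 0 0 0" --pt "0 0 -1 0 0 0" --pt "0 0 -3 0 0 0" --pt "0 0 -5.5 0 0 0" --pt "0 0 -7.5 0 0 0" --pt "0 0 -8 0 0 0" --pt "0 0 -8 0 0 0" --hand 0.15

```text
time: 19.2
eef_pos: [0.6539, -0.0868, 0.1894]
tcp_rot: [0.999, 0.048, -0.0, 0.0]
ft_force: [0.1, 0.0, -0.4]
grip_width: 0.08
```

```bash
python3 - <<'E'
from h import *
st()
s=load('top') # t=10.3 picture: holder unshadowed
P=cloud(s)
m=(P[:,:,2]>.074)&(P[:,:,2]<.09); m[:,:405]=0;m[:,450:]=0;m[:220]=0;m[240:]=0
v,u=np.where(m); W=onplane(s,np.c_[u,v],.08)[:,:2]
r=cv2.minAreaRect((W*1000).astype(np.float32)); print(len(v),r)
mu=W.mean(0);w,V=np.linalg.eigh(np.cov(W.T)); d=V[:,1]*np.sign(-V[1,1]); print('top strip centre',mu,'wide dir',np.degrees(np.arctan2(d[1],d[0])),np.sqrt(12*w))
# subpixel dark ridge in image: rows where dark, columnwise centroid of darkness
g=s['image'][:,:,1].astype(float)
for u in range(412,446,2): print(u,g[224:236,u].astype(int).tolist())
E
```

```text
t 19.20 p [ 0.6539 -0.0868  0.1894] yaw 5.54 z [-0. -0. -1.] F [ 0.08  0.02 -0.36] w 0.0800 q [ 0.32  0.51 -0.34  1.53  0.18  1.13 -1.52]
57 ((408.0895690917969, -323.8456115722656), (67.14100646972656, 6.378676891326904), 89.26566314697266)
top strip centre [ 0.40808132 -0.3244205 ] wide dir -88.45596470366182 [0.008489   0.06413979]
412 [158, 148, 111, 105, 104, 105, 103, 113, 138, 154, 154, 156]
414 [160, 149, 109, 104, 102, 90, 74, 73, 90, 131, 156, 159]
416 [160, 149, 108, 104, 98, 68, 51, 51, 54, 95, 159, 161]
418 [158, 150, 111, 107, 98, 59, 51, 54, 60, 96, 156, 159]
420 [160, 150, 109, 101, 77, 55, 55, 61, 65, 98, 159, 161]
422 [159, 148, 108, 97, 70, 56, 61, 69, 67, 100, 158, 159]
424 [160, 149, 110, 99, 71, 57, 70, 91, 69, 102, 158, 159]
426 [147, 112, 105, 100, 69, 56, 62, 77, 68, 100, 153, 155]
428 [156, 145, 111, 96, 64, 55, 63, 76, 71, 110, 154, 157]
430 [156, 157, 151, 123, 68, 59, 70, 77, 79, 127, 155, 159]
432 [158, 160, 162, 146, 68, 55, 65, 76, 79, 128, 155, 159]
434 [152, 157, 158, 141, 67, 60, 75, 75, 88, 144, 158, 158]
436 [150, 152, 152, 127, 64, 55, 71, 97, 117, 156, 156, 154]
438 [154, 156, 151, 113, 59, 56, 88, 139, 154, 159, 157, 155]
440 [159, 155, 147, 111, 61, 73, 123, 155, 153, 152, 152, 155]
442 [152, 152, 154, 148, 127, 133, 154, 157, 155, 152, 153, 157]
444 [151, 152, 151, 152, 153, 152, 153, 154, 156, 154, 155, 158]
```

```bash
python3 - <<'E'
from h import *
goto([.408,-.3244,.17],92)
E
```

```text
goto [0.408, -0.3244, 0.17] 92 -> [-26.77  21.27   1.95] [ 0.      0.     -1.5089]
```

jog_arm --pt "-1.5 1.2 0 0 0 -0.1" --pt "-4 3.2 0 0 0 -0.28" --pt "-7 5.6 0 0 0 -0.45" --pt "-10 8 0 0 0 -0.62" --pt "-13.5 10.7 0 0 0 -0.8" --pt "-17 13.5 0 0 0 -0.98" --pt "-20.5 16.3 0.5 0 0 -1.16" --pt "-23.5 18.7 1 0 0 -1.33" --pt "-25.8 20.5 1.5 0 0 -1.45" --pt "-26.77 21.27 2 0 0 -1.509" --hand 0.45

```text
time: 20.45
eef_pos: [0.4063, -0.3255, 0.1685]
tcp_rot: [0.694, 0.72, -0.0, -0.001]
ft_force: [0.3, -0.7, 0.1]
grip_width: 0.0516
```

```bash
python3 - <<'E'
from h import *
st(); goto([.408,-.3244,.1],92); 
s=shot('top'); print(tape(s,354-1,159,.137)); cv2.imwrite('pics/t5.png',cv2.resize(s['image'][110:270,240:460,::-1],None,fx=3.5,fy=3.5,interpolation=cv2.INTER_CUBIC))
s=shot('scene'); cv2.imwrite('pics/s5.png',cv2.resize(s['image'][110:270,190:400,::-1],None,fx=3.5,fy=3.5,interpolation=cv2.INTER_CUBIC))
f=np.array([[221.2,196.6],[240.8,196.4]]); print('scene foot bottom front edge',onplane(s,f,0).round(4))
f=np.array([[218,178.0],[238,178]]); print('scene top edge',onplane(s,f,.08).round(4))
E
```

```text
t 20.45 p [ 0.4063 -0.3255  0.1685] yaw 92.05 z [-1.3e-03  8.0e-04 -1.0e+00] F [ 0.27 -0.7   0.11] w 0.0516 q [ 1.08  0.32 -0.55  1.89  0.2   0.98  0.47]
goto [0.408, -0.3244, 0.1] 92 -> [0.09 0.19 6.85] [-0.0013 -0.0008  0.0009]
[(array([ 0.6592, -0.0845]), np.float64(8.81), array([ 21.2, 122.9])), (array([ 0.6558, -0.0856]), np.float64(6.39), array([ 62.7, 114.7]))]
scene foot bottom front edge [[ 0.4162 -0.3579  0.    ]
 [ 0.412  -0.2893  0.    ]]
scene top edge [[ 0.4181 -0.3536  0.08  ]
 [ 0.4153 -0.2861  0.08  ]]
```

View pics/t5.png

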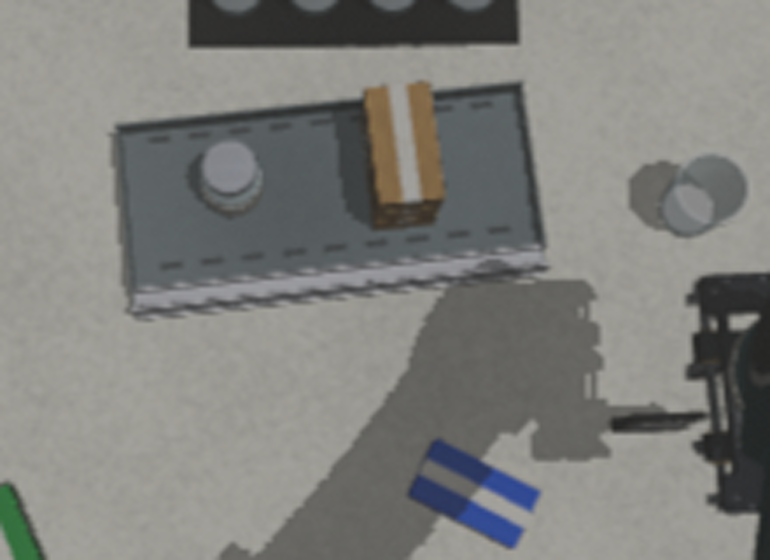

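View pics/s5.png

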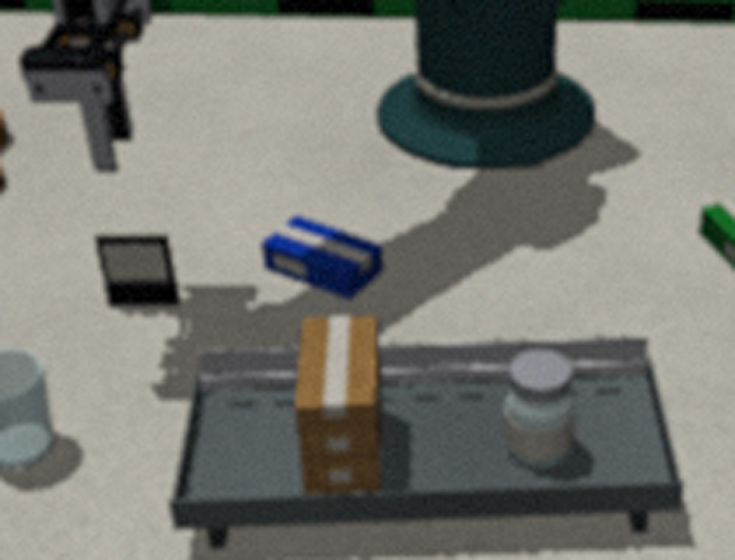

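```bash
python3 - <<'E'
from h import *
s=load('top'); print(tape(s,355,151,.137,r=23)); goto([.408,-.3244,.042],92.5)
E
```

```text
[(array([ 0.6533, -0.0863]), np.float64(5.68), array([ 14.3, 111.6])), (array([ 0.6537, -0.0858]), np.float64(5.94), array([ 62. , 110.8]))]
goto [0.408, -0.3244, 0.042] 92.5 -> [ 0.04  0.18 12.63] [-0.0017 -0.0013 -0.0101]
```

jog_arm --pt "0 0 1 0 0 0" --pt "0 0 3 0 0 -0.005" --pt "0 0 5 0 0 -0.01" --pt "0 0 7 0 0 -0.01" --pt "0 0 9 0 0 -0.01" --pt "0 0 11 0 0 -0.01" --pt "0 0 12.2 0 0 -0.01" --pt "0 0 12.6 0 0 -0.01" --pt "0 0 12.6 0 0 -0.01" --pt "0 0 12.6 0 0 -0.01"

```text
time: 21.8
eef_pos: [0.4084, -0.3246, 0.044]
tcp_rot: [0.691, 0.723, -0.0, 0.0]
ft_force: [-0.1, 0.2, 0.6]
grip_width: 0.0513
```

```bash
python3 - <<'E'
from h import *
st(); goto([.408,-.3244,.042],92.5)
s=shot('scene'); cv2.imwrite('pics/s6.png',cv2.resize(s['image'][120:220,180:300,::-1],None,fx=6,fy=6,interpolation=cv2.INTER_CUBIC))
s=shot('top'); print(tape(s,355,151,.137,r=23))
E
```

```text
t 21.80 p [ 0.4084 -0.3246  0.044 ] yaw 92.57 z [ 6.e-04 -6.e-04 -1.e+00] F [-0.13  0.23  0.64] w 0.0513 q [ 1.01  0.5  -0.48  1.98  0.34  0.74  0.36]
goto [0.408, -0.3244, 0.042] 92.5 -> [ 0.02 -0.04  0.2 ] [0.0006 0.0006 0.0012]
[(array([ 0.6534, -0.0863]), np.float64(5.66), array([ 14.2, 111.7])), (array([ 0.6538, -0.0858]), np.float64(5.98), array([ 61.9, 110.9]))]
```

View pics/s6.png

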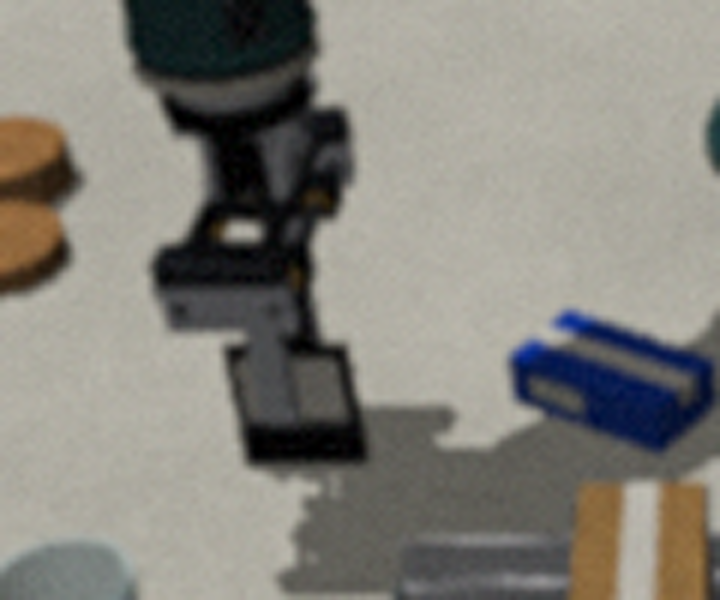

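```bash
python3 - <<'E'
from h import *
s=load('scene')
for y in (-.3246,): 
  for x,z in ((.438,.05),(.438,.07),(.412,.05),(.412,.07),(.416,0)): print((x,y,z),(project(s,[[x,y,z]])-[180,120])*6+3)
for p in ([.412,-.3596,.08],[.412,-.2896,.08],[.415,-.3596,0],[.415,-.2896,0]): print(p,(project(s,[p])-[180,120])*6+3)
E
```

```text
(0.438, -0.3246, 0.05) [[281.86109824 416.33972783]]
(0.438, -0.3246, 0.07) [[275.6913591 387.1439211]]
(0.412, -0.3246, 0.05) [[293.86623247 389.79173133]]
(0.412, -0.3246, 0.07) [[287.91615957 360.81382542]]
(0.416, -0.3246, 0) [[306.50262671 463.92400709]]
[0.412, -0.3596, 0.08] [[223.67826429 344.64210111]]
[0.412, -0.2896, 0.08] [[346.27494152 347.58092762]]
[0.415, -0.3596, 0] [[247.91505047 461.33596503]]
[0.415, -0.2896, 0] [[366.11123963 464.46056677]]
```

The projected holder corners match the image, and the holder is centred between the jaws. I close and lift.

jog_arm --pt "0 0 0.1 0 0 0" --pt "0 0 0.1 0 0 0" --pt "0 0 0.1 0 0 0" --pt "0 0 0.1 0 0 0" --pt "0 0 0.1 0 0 0" --pt "0 0 0.1 0 0 0" --pt "0 0 0.1 0 0 0" --pt "0 0 0.1 0 0 0" --pt "0 0 0.1 0 0 0" --pt "0 0 0.1 0 0 0" --hand 1 --squeeze 50

```text
time: 23.15
eef_pos: [0.408, -0.3243, 0.0424]
tcp_rot: [0.691, 0.723, -0.0, -0.0]
ft_force: [0.8, 0.3, -1.0]
grip_width: 0.0073
```

```bash
python3 - <<'E'
from h import *
st()
E
```

```text
t 23.15 p [ 0.408  -0.3243  0.0424] yaw 92.58 z [-2.e-04  1.e-04 -1.e+00] F [ 0.8   0.29 -1.01] w 0.0073 q [ 1.01  0.5  -0.48  1.98  0.34  0.73  0.36]
```

jog_arm --pt "0 0 -1 0 0 0" --pt "0 0 -3 0 0 0" --pt "0 0 -6 0 0 0" --pt "0 0 -9 0 0 0" --pt "0 0 -11 0 0 0" --pt "0 0 -11.5 0 0 0" --pt "0 0 -11.5 0 0 0" --pt "0 0 -11.5 0 0 0" --pt "0 0 -11.5 0 0 0" --pt "0 0 -11.5 0 0 0"

```text
time: 24.4
eef_pos: [0.408, -0.3242, 0.1571]
tcp_rot: [0.691, 0.723, 0.0, -0.0]
ft_force: [-0.4, 0.2, -0.3]
grip_width: 0.0078
```

```bash
python3 - <<'E'
from h import *
st(); goto([.5545,-.0966,.15],95.58)
for n,b in(('scene',(100,220,180,300)),('top',(190,270,380,500))):
    s=shot(n); cv2.imwrite(f'pics/{n}7.png',cv2.resize(s['image'][b[0]:b[1],b[2]:b[3],::-1],None,fx=6,fy=6,interpolation=cv2.INTER_CUBIC))
s=load('scene')
# expected corners if holder sits at tcp offset as gripped
o=robot.observe();p=o['eef_pos']; y=np.radians(2.58); n=np.array([np.cos(y),np.sin(y),0]); w=np.array([-n[1],n[0],0])
for a in(-.035,.035):
    for h,t in((0,.007),(.08,.004)): print(a,h,(project(s,[p+n*t+w*a+[0,0,h-.0424]])-[180,100])*6+3)
E
```

```text
t 24.40 p [ 0.408  -0.3242  0.1571] yaw 92.59 z [-5.e-04  6.e-04 -1.e+00] F [-0.4   0.18 -0.28] w 0.0078 q [ 1.08  0.34 -0.56  1.9   0.21  0.96  0.47]
goto [0.5545, -0.0966, 0.15] 95.58 -> [22.08 15.66  0.71] [-0.0004 -0.0006 -0.0523]
-0.035 0 [[210.593572   416.81136334]]
-0.035 0.08 [[183.12465835 286.37257338]]
0.035 0 [[336.9568071  416.58873318]]
0.035 0.08 [[314.52513719 286.0584924 ]]
```

View pics/scene7.png

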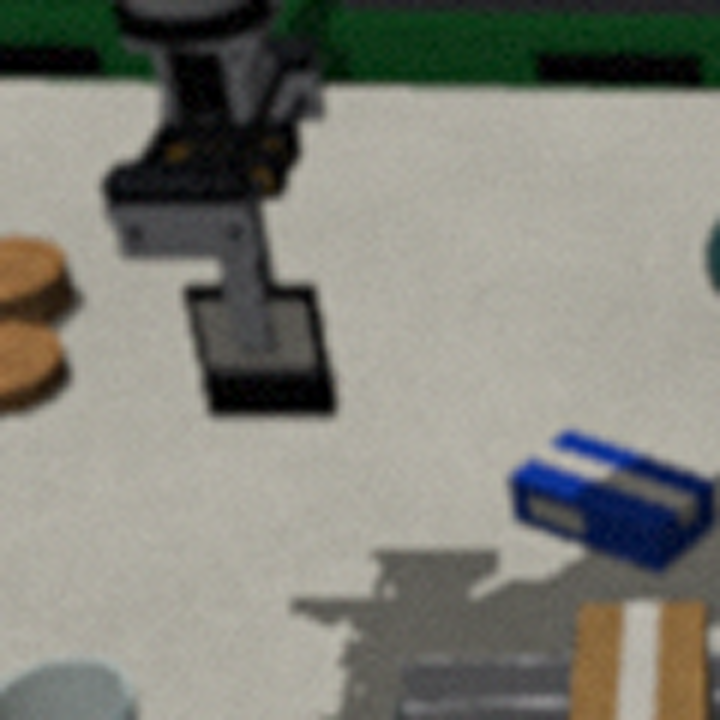

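Held straight, with corners within about 1 mm of the prediction. I move over the channel.

jog_arm --pt "1.5 1 0 0 0 0" --pt "4.5 3.2 0 0 0 -0.01" --pt "8.5 6 0 0 0 -0.02" --pt "12.5 8.9 0 0 0 -0.03" --pt "16.5 11.7 0 0 0 -0.04" --pt "19.5 13.8 0 0 0 -0.052" --pt "21.4 15.1 0 0 0 -0.052" --pt "22.1 15.66 0 0 0 -0.052" --pt "22.1 15.66 0 0 0 -0.052" --pt "22.1 15.66 0 0 0 -0.052"

```text
time: 25.75
eef_pos: [0.5542, -0.0974, 0.1574]
tcp_rot: [0.672, 0.74, -0.0, -0.0]
ft_force: [-0.4, -0.6, -0.8]
grip_width: 0.0079
```

```bash
python3 - <<'E'
from h import *
st(); goto([.5545,-.0964,.112],95.58); goto([.5545,-.0964,.0794],95.58)
for n,b in(('scene',(130,270,220,400)),('top',(110,240,240,440))):
    s=shot(n); cv2.imwrite(f'pics/{n}8.png',cv2.resize(s['image'][b[0]:b[1],b[2]:b[3],::-1],None,fx=3.9,fy=3.9,interpolation=cv2.INTER_CUBIC))
E
```

```text
t 25.75 p [ 0.5542 -0.0974  0.1574] yaw 95.49 z [-3.e-04 -3.e-04 -1.e+00] F [-0.43 -0.62 -0.78] w 0.0079 q [ 0.63  0.43 -0.64  1.8   0.3   1.01 -0.04]
goto [0.5545, -0.0964, 0.112] 95.58 -> [0.1  0.04 4.54] [-0.0004  0.0003 -0.0015]
goto [0.5545, -0.0964, 0.0794] 95.58 -> [0.1  0.05 7.8 ] [-0.0004  0.0003 -0.0015]
```

View pics/scene8.png

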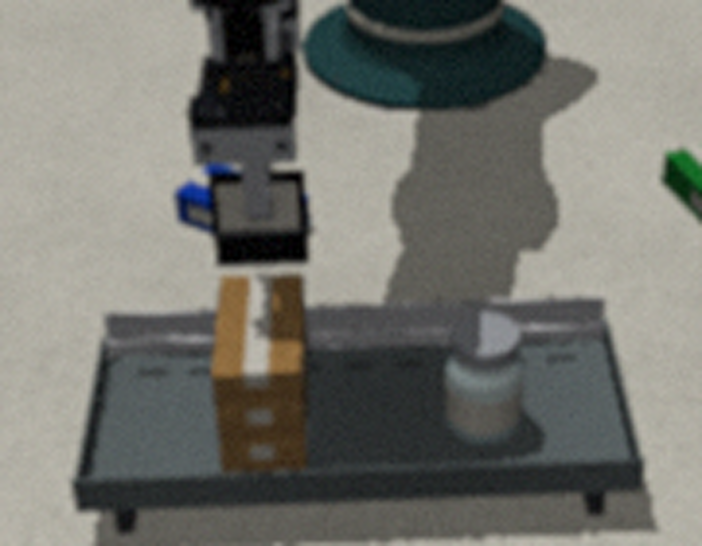

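View pics/top8.png

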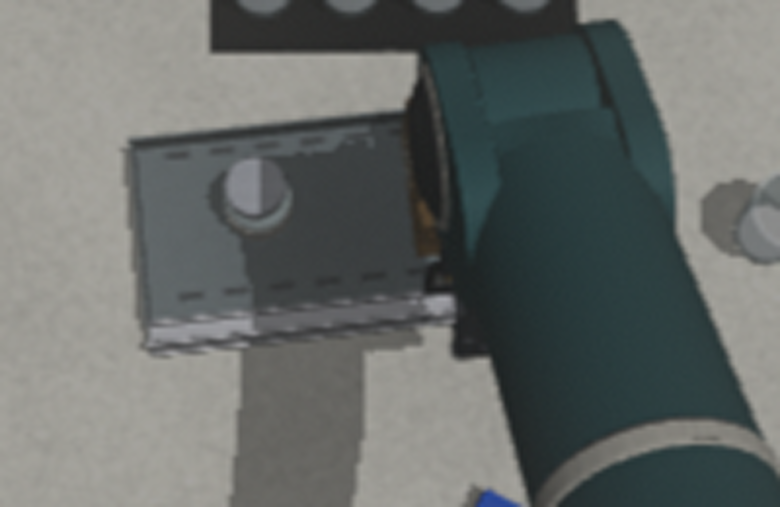

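The holder stands in front of the column and is centred on it. I lower it to just above the lip.

jog_arm --pt "0.06 0.04 1 0 0 -0.0015" --pt "0.06 0.04 2.5 0 0 -0.0015" --pt "0.06 0.04 3.7 0 0 -0.0015" --pt "0.06 0.04 4.4 0 0 -0.0015" --pt "0.06 0.04 4.7 0 0 -0.0015" --pt "0.06 0.04 4.7 0 0 -0.0015" --pt "0.06 0.04 4.7 0 0 -0.0015" --pt "0.06 0.04 4.7 0 0 -0.0015" --pt "0.06 0.04 4.7 0 0 -0.0015" --pt "0.06 0.04 4.7 0 0 -0.0015"

```text
time: 27.1
eef_pos: [0.5549, -0.0959, 0.1105]
tcp_rot: [0.671, 0.741, 0.0, 0.0]
ft_force: [-0.7, 0.2, -1.1]
grip_width: 0.0076
```

```bash
python3 - <<'E'
from h import *
st(); goto([.5545,-.0964,.0794],95.58)
s=shot('scene');b=(160,240,250,350); cv2.imwrite('pics/s9.png',cv2.resize(s['image'][b[0]:b[1],b[2]:b[3],::-1],None,fx=7,fy=7,interpolation=cv2.INTER_CUBIC))
E
```

```text
t 27.10 p [ 0.5549 -0.0959  0.1105] yaw 95.64 z [ 1.e-04  0.e+00 -1.e+00] F [-0.73  0.2  -1.06] w 0.0076 q [ 0.6   0.49 -0.62  1.84  0.35  0.92 -0.08]
goto [0.5545, -0.0964, 0.0794] 95.58 -> [-0.05 -0.05  3.11] [ 0.0001 -0.      0.0011]
```

View pics/s9.png

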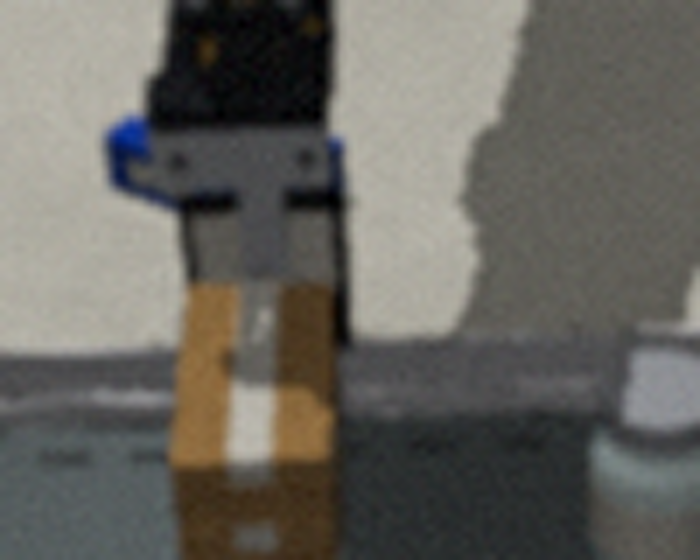

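jog_arm --pt "-0.04 -0.04 0 0 0 0.001" --pt "-0.04 -0.04 0.2 0 0 0.001" --pt "-0.04 -0.04 0.5 0 0 0.001" --pt "-0.04 -0.04 0.8 0 0 0.001" --pt "-0.04 -0.04 1.1 0 0 0.001" --pt "-0.04 -0.04 1.4 0 0 0.001" --pt "-0.04 -0.04 1.6 0 0 0.001" --pt "-0.04 -0.04 1.7 0 0 0.001" --pt "-0.04 -0.04 1.7 0 0 0.001" --pt "-0.04 -0.04 1.7 0 0 0.001"

```text
time: 28.4
eef_pos: [0.5546, -0.0963, 0.0935]
tcp_rot: [0.672, 0.741, 0.0, 0.0]
ft_force: [-0.3, -1.2, -0.7]
grip_width: 0.0079
```

```bash
python3 - <<'E'
from h import *
st(); goto([.5545,-.0964,.0794],95.58); print(robot.observe()['torque'])
E
```

```text
t 28.40 p [ 0.5546 -0.0963  0.0935] yaw 95.59 z [ 1.e-04  0.e+00 -1.e+00] F [-0.26 -1.16 -0.65] w 0.0079 q [ 0.59  0.51 -0.6   1.85  0.37  0.89 -0.09]
goto [0.5545, -0.0964, 0.0794] 95.58 -> [-0.01 -0.01  1.41] [ 0.0001 -0.      0.0001]
[ 0.00886002 -0.09401322  0.0336376 ]
```

No contact 10 mm into the channel. I continue to the bottom.

jog_arm --pt "0 0 0.3 0 0 0" --pt "0 0 0.6 0 0 0" --pt "0 0 0.9 0 0 0" --pt "0 0 1.1 0 0 0" --pt "0 0 1.2 0 0 0" --pt "0 0 1.3 0 0 0" --pt "0 0 1.36 0 0 0" --pt "0 0 1.42 0 0 0" --pt "0 0 1.42 0 0 0" --pt "0 0 1.42 0 0 0"

```text
time: 29.65
eef_pos: [0.5546, -0.0963, 0.0794]
tcp_rot: [0.672, 0.741, 0.0, 0.0]
ft_force: [-2.1, -0.5, 4.2]
grip_width: 0.0075
```

```bash
python3 - <<'E'
from h import *
st(); print(robot.observe()['torque'])
E
```

```text
t 29.65 p [ 0.5546 -0.0963  0.0794] yaw 95.59 z [ 1.e-04 -0.e+00 -1.e+00] F [-2.11 -0.49  4.17] w 0.0075 q [ 0.58  0.53 -0.59  1.86  0.38  0.87 -0.1 ]
[-0.00651353  0.32323805 -0.02727264]
```

The foot touches at exactly the predicted home height. I press further.

jog_arm --pt "0 0 0.03 0 0 0" --pt "0 0 0.06 0 0 0" --pt "0 0 0.08 0 0 0" --pt "0 0 0.1 0 0 0" --pt "0 0 0.12 0 0 0" --pt "0 0 0.12 0 0 0" --pt "0 0 0.12 0 0 0" --pt "0 0 0.12 0 0 0" --pt "0 0 0.12 0 0 0" --pt "0 0 0.12 0 0 0"

```text
time: 30.9
eef_pos: [0.5548, -0.0964, 0.0794]
tcp_rot: [0.672, 0.741, -0.0, 0.0]
ft_force: [-9.1, -0.2, 27.0]
grip_width: 0.0074
```

```bash
python3 - <<'E'
from h import *
st(); print(robot.observe()['torque'])
s=shot('scene'); print(tape(s,287,210,.137,r=24))
b=(130,270,190,400); cv2.imwrite('pics/s10.png',cv2.resize(s['image'][b[0]:b[1],b[2]:b[3],::-1],None,fx=3.8,fy=3.8,interpolation=cv2.INTER_CUBIC))
s=shot('top');cv2.imwrite('pics/t10.png',s['image'][:,:,::-1])
E
```

```text
t 30.90 p [ 0.5548 -0.0964  0.0794] yaw 95.58 z [ 4.e-04 -8.e-04 -1.e+00] F [-9.13 -0.25 26.97] w 0.0074 q [ 0.58  0.53 -0.59  1.86  0.38  0.87 -0.1 ]
[0.14972274 2.65229495 0.02953368]
[(array([ 0.6647, -0.086 ]), np.float64(6.25), array([ 12.8, 107. ])), (array([ 0.6674, -0.0895]), np.float64(15.38), array([ 55.3, 109.4]))]
```

View pics/s10.png

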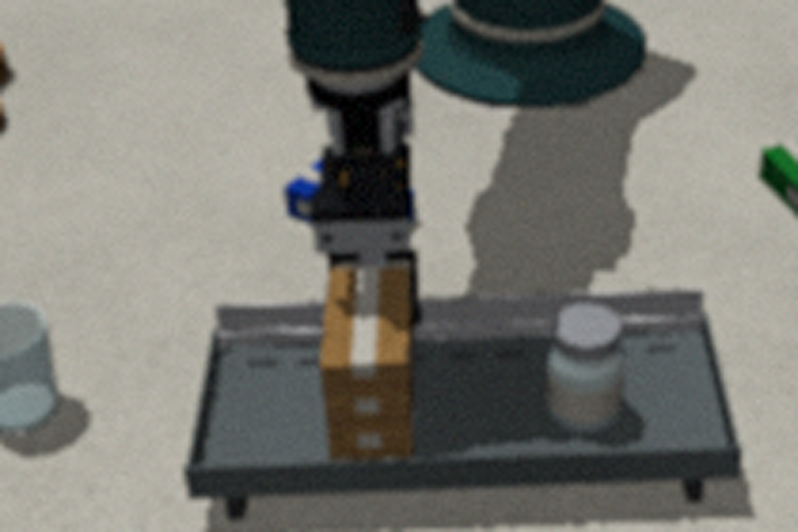

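View pics/t10.png

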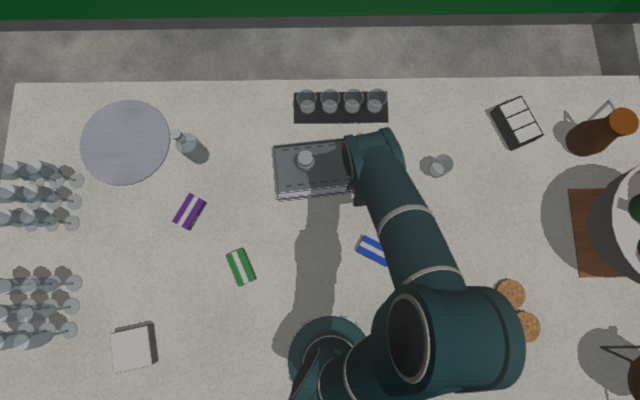

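Fz is 27 N with the pose unchanged, so the holder is on the rigid bottom. That is more than needed, so I ease off about 0.5 mm.

jog_arm --pt "0 0 -0.02 0 0 0" --pt "0 0 -0.05 0 0 0" --pt "0 0 -0.05 0 0 0" --pt "0 0 -0.05 0 0 0" --pt "0 0 -0.05 0 0 0" --pt "0 0 -0.05 0 0 0" --pt "0 0 -0.05 0 0 0" --pt "0 0 -0.05 0 0 0" --pt "0 0 -0.05 0 0 0" --pt "0 0 -0.05 0 0 0"

```text
time: 32.25
eef_pos: [0.5548, -0.0964, 0.0794]
tcp_rot: [0.672, 0.741, -0.0, 0.0]
ft_force: [-5.0, 0.1, 17.9]
grip_width: 0.0076
```

```bash
python3 - <<'E'
from h import *
st(); print(robot.observe()['torque'])
E
```

```text
t 32.25 p [ 0.5548 -0.0964  0.0794] yaw 95.58 z [ 3.e-04 -5.e-04 -1.e+00] F [-5.05  0.09 17.91] w 0.0076 q [ 0.58  0.53 -0.59  1.86  0.38  0.87 -0.1 ]
[ 0.05726572  1.73005488 -0.03156993]
```

jog_arm --pt "0 0 0 0 0 0" --pt "0 0 0 0 0 0" --pt "0 0 0 0 0 0" --pt "0 0 0 0 0 0" --pt "0 0 0 0 0 0" --pt "0 0 0 0 0 0" --pt "0 0 0 0 0 0" --pt "0 0 0 0 0 0" --pt "0 0 0 0 0 0" --pt "0 0 0 0 0 0"

```text
time: 33.5
eef_pos: [0.5547, -0.0964, 0.0793]
tcp_rot: [0.672, 0.741, -0.0, 0.0]
ft_force: [-6.1, -0.3, 18.9]
grip_width: 0.0076
```

```bash
python3 - <<'E'
from h import *
st()
s=shot('scene'); W=onplane(s,[[0,0]],0)
b=(185,255,250,330); cv2.imwrite('pics/s11.png',cv2.resize(s['image'][b[0]:b[1],b[2]:b[3],::-1],None,fx=8,fy=8,interpolation=cv2.INTER_CUBIC))
E
```

```text
t 33.50 p [ 0.5547 -0.0964  0.0793] yaw 95.59 z [ 2.e-04 -5.e-04 -1.e+00] F [-6.1  -0.35 18.91] w 0.0076 q [ 0.58  0.53 -0.59  1.86  0.38  0.87 -0.1 ]
```

View pics/s11.png

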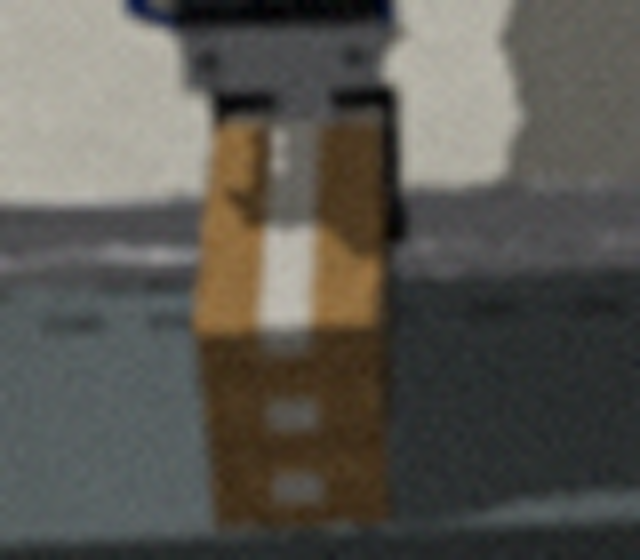

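The column is square, the holder is centred in front of it, and the push holds steady at about 18 N. I hand in.

```bash
python3 -c "
from workcell import robot; print(robot.finish_job())"
```

```text
the job is handed in; nothing more can be done
None
```

I set both brown cartons on the base carton one at a time, then pushed the label holder into the channel in front of the column. I handed in at about 33.5 s, still gripping and pressing it down.

- **Column:** in the top view, carton A sat within about 1 mm and 0.1° of where the base was first measured, and carton B likewise. The base carton was not re-measured after stacking, as it is covered from above. The last scene view showed the three cartons flush.
- **Label holder:** it entered the channel with no side contact. It stopped at TCP height 79.4 mm, which is the height expected with the foot on the channel bottom. The measured position puts it centred on the column to about 1 mm.
- **Push:** it briefly reached 27 N, so I eased off, and it was steady at about 18–19 N downward at hand-in. A sideways force of about 6 N remained.
- **Other objects:** the jar, bottle, tumbler and coloured look-alikes were not touched and looked unmoved where visible.
- **Checks that disagreed:** the scene camera placed things about 6 mm further in x than the top camera. I used the top camera, which agreed with the given sizes and with the lip-to-column spacing. Near the end, one scene-view column measurement was unusable because of the arm's shadow. I judged the column by eye in that picture, and the arm hid it from the top camera.

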